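# Clamp freshly made memo pads in the padding press

## Task

Stack every memo pad lying on the counter flat and square in the pocket of the green padding press, then set the steel top weight squarely on the pile. Next slide the red-tabbed jaw fully home until it wedges, put the torque wrench on the square bolt and turn it clockwise until the bolt is tight and the wrench handle trips, and finally lay the wrench flat back on its blue mat. Leave the ink bottles standing.

Things in the scene. Friction and masses are not known exactly. Their poses are not given: they have to be found in the camera images.
- press: Green padding press, screwed to the counter; z up, origin under the pocket centre at counter height. Base plate 150 (x -75 to 75) x 262 (y -61 to 201) x 12 mm. The pocket lies between two end walls (x), a two-post fence (-y side) and the jaw, which closes it from +y by sliding to -y. A boss with the bolt stands at x = 0, y = 165 mm.
- pocket (a point): Centre of the pocket floor, 12 mm above the counter, axes as the press. End walls: inner faces x = +-45 mm, y -39 to 12, tops 65 mm above the counter. Fence posts: inner faces y = -28.5, 62 mm high, at x = +-25 to +-49, a finger passes between. A pad lies with its long side along x: 3 mm of room at each end, 57 mm between fence and closed jaw.
- jaw (a joint): Slide of the jaw along its tapered way, m: starts at 0 to 0.012 (back, leaving at least 35 mm between its face and a pad for a finger), 0.05 = fully home and wedged, face then 28.5 mm from the pocket centre. It takes 5 N at first, about 7 N at the end, a few N more when it pushes the pile square; it stays where it is left.
- jaw_tab (a point): Centre of the top edge of the jaw's upright red tab, 87 mm above the counter; the tab is 30 mm along the press's x, 16 mm along y, and its upper 25 mm stand free above the jaw. Axes as the press. Pinch it or push it to -y.
- bolt_head (a point): Centre of the top of the square bolt head (18 x 18 mm, 18 mm high, standing on a 44 mm washer 46 mm above the counter, so this point is at 64 mm; a 3 mm round nub on top). Its x and y axes are square to the head's flats; they turn with the bolt.
- bolt (a joint): Turn of the bolt, rad, growing clockwise seen from above; starts loose at 0 to 0.35, is tight against a hard stop at 0.9. At 0 the head's flats are square to the press. Runs with 0.15 N m until the stop.
- wrench: Handle of the break-back torque wrench: z up, 24 mm wide (y), 24 mm high, black rubber grip from x = -75 to 25 mm, steel shank 18 mm wide on to the hinge pin at x = 70 mm; origin at the centre of gravity nearly, in the underside. The box-end head follows, its square hole centred at x = 105 mm while the handle is straight. 310 g in all. On the bolt its underside lies on the washer.
- socket (a point): Centre, at the underside, of the wrench head's square through-hole (22 x 22 mm, in a 38 mm square head 24 mm high); axes square to the hole, x along the head away from the handle.
- wrench_head (a joint): Breakaway joint between handle and head, rad: 0 = straight. It gives at 0.5 N m (about 7 N on the middle of the handle) when the handle is pulled clockwise with the bolt tight, has tripped from 0.15 on, stops at 0.35, and stays bent afterwards (no need to straighten it).
- mat: Blue tool mat 240 (x) x 110 (y) x 4 mm, fixed to the counter; origin at the centre of its underside. The wrench starts on it and goes back onto it, bent or straight.
- pad_0: Memo pad with a yellow cover and spine strip, a stiff glued block 84 (its x) x 56 (its y) x 16 mm, 70 g, origin at the centre of its underside, z up; lies flat, either way round in the pocket is right. May be absent (then None).
- pad_1: Memo pad with a blue cover and spine strip, a stiff glued block 84 (its x) x 56 (its y) x 16 mm, 70 g, origin at the centre of its underside, z up; lies flat, either way round in the pocket is right. May be absent (then None).
- pad_2: Memo pad with an orange cover and spine strip, a stiff glued block 84 (its x) x 56 (its y) x 16 mm, 70 g, origin at the centre of its underside, z up; lies flat, either way round in the pocket is right. May be absent (then None).
- pad_3: Memo pad with a green cover and spine strip, a stiff glued block 84 (its x) x 56 (its y) x 16 mm, 70 g, origin at the centre of its underside, z up; lies flat, either way round in the pocket is right. May be absent (then None).
- weight: Steel top weight, 84 (x) x 56 (y) x 16 mm, 350 g, with a wooden bar handle on top 46 (x) x 16 (y) mm, from 16 to 38 mm above its underside; origin at the centre of its underside, z up.
- blue_ink: Blue ink bottle, 35 mm across, 80 mm high, origin at its foot. Bystander: leave it standing.
- amber_ink: Amber ink bottle, 35 mm across, 80 mm high, origin at its foot. Bystander: leave it standing.

How it is judged (in metres and radians):
On the way, in this order (a step that is already met when the one before it is completed fails the run):
1. every pad present lies flat and square in the pocket (horizontal distance between each of pad_0, pad_1, pad_2, pad_3 and pocket below 0.008 m and angle between the x axis of each of pad_0, pad_1, pad_2, pad_3 and the x axis of press, either way round below 0.1 rad and angle between each of pad_0, pad_1, pad_2, pad_3's own z axis and vertical below 0.1 rad and z of pad_0 in the frame of pocket between -0.004 and 0.054 m and z of pad_1 in the frame of pocket between -0.004 and 0.054 m and z of pad_2 in the frame of pocket between -0.004 and 0.054 m and z of pad_3 in the frame of pocket between -0.004 and 0.054 m), for 0.2 s.
2. the top weight lies flat and square on top of the pads (all of step 1 and horizontal distance between weight and pocket below 0.008 m and angle between the x axis of weight and the x axis of press, either way round below 0.1 rad and angle between weight's own z axis and vertical below 0.1 rad and z of weight in the frame of pocket between 0.028 and 0.07 m and z of weight in the frame of pad_0 above 0.012 m and z of weight in the frame of pad_1 above 0.012 m and z of weight in the frame of pad_2 above 0.012 m and z of weight in the frame of pad_3 above 0.012 m), for 0.2 s.
3. the jaw is wedged home (value of joint jaw above 0.0465 m), for 0.2 s.
4. the bolt is tight and the wrench has tripped with its socket on the bolt (value of joint bolt above 0.86 rad and value of joint wrench_head above 0.15 rad and horizontal distance between socket and bolt_head below 0.006 m and z of socket in the frame of bolt_head below -0.008 m), for 0.1 s.
At the end, for the whole second after the job is handed in: Every pad present and the weight on top of them lie within 8 mm of the pocket centre, within 0.1 rad of square and flat; jaw at 0.0465 m or more; bolt at 0.86 rad or more; wrench lying flat and still with its handle origin within 65 mm (along) and 45 mm (across) of the mat's centre (all of step 2 and value of joint jaw above 0.0465 m and value of joint bolt above 0.86 rad and x of wrench in the frame of mat between -0.065 and 0.065 m and y of wrench in the frame of mat between -0.045 and 0.045 m and height (world z) of wrench below 0.016 m and angle between wrench's own z axis and vertical below 0.15 rad and linear speed of wrench below 0.02 m/s); the robot touches nothing.
It fails at once if an ink bottle is knocked over (angle between any of blue_ink, amber_ink's own z axis and vertical above 0.6 rad).
Of pad_0, pad_1, pad_2, pad_3 only 2 to 4 are there at a start; the rules pass over those that are not, and their reading is None.
At some moment in a run one of pad_0, pad_1, pad_2, pad_3, weight may be knocked a few centimetres aside while the robot is not near it.
It also fails if it takes over 210 s, if anything falls off the work surface, if the arm or the gripper's body presses on something with over 40 N, if the wrist force passes 120 N, or if a joint passes its speed limit or range.

## Robot

A 6-joint arm with a two-finger parallel gripper is mounted at the origin on a cart in front of the work surface, level with it; the furniture and walls round the work are solid. World frame = base frame: x ahead of the robot, y to its left, z up, the work surface at z = 0. Lengths are in mm, angles in rad, forces in N, time in s.
With the tool pointing down it reaches from about 400 to 925 mm from the base axis. Payload 12.5 kg.
Tool frame: the origin (TCP) lies at the centre of the arm's flange, where the gripper is bolted on; the fingertips stand 190 mm ahead of it and the grasp point (between the pads) lies 171 mm ahead of it; z points along the fingers, y is the line along which they close (so a half turn about z gives the same grasp; the last joint's range is limited). The gripper opens to 95 mm and grips with 3 to 60 N. Pads are 20 mm wide; open, the fingers measure 119 mm over their backs; the gripper's body (75 mm by 180 mm) begins 59 mm behind the grasp point.
Start: joints at [-1.408, 0.491, 1.559, -0, 1.092, -0.106], TCP at [166.004, -602.551, 404.761] pointing down, gripper open.
Joint ranges: [-3.1, 3.1], [-0.84, 2.19], [0.05, 2.79], [-1.13, 4.28], [0.06, 2.93], [-2.69, 2.69]. Speed limits (rad/s): [2.22, 2.22, 2.79, 3.14, 3.14, 3.14].

## Interface

Orientations are given as [roll, pitch, yaw] about the fixed x, y, z axes, in that order (R = Rz(yaw) Ry(pitch) Rx(roll)).
In Python, from cell import env, read_camera, search_frame, cut_out gives the robot as it stands. The module is installed in compiled form; this text tells all that it offers.
- The arm moves only by the tool move_arm, never from a script. Its argument "commands" is a list of rows, each a list of 3 entries, a list of its own where there are three numbers: the shift along the world's x, y, z normalised to -1 to 1, where 1 is 0.03 m, then the turn about the world's z normalised to -1 to 1, where 1 is 0.08 rad, then the opening, from -1 (shut) to 1 (fully open), so that 0 is half open. A call has 1 to 20 rows; each row shifts and turns the commanded pose from where the row before left it; what a row does not reach is not made up. A row lasts 1/12 s, in which the tool goes at most 41.7 mm and 7.16 degrees, less where a joint would pass 70% of its speed; a pose out of reach is approached as far as the arm can. A call with a number of a shift or a turn outside -1 to 1 is refused whole. A call with a gripper value outside its range is refused whole. The fingers move at their own pace and stop on an object; the grip force is fixed at half the most. Time passes only in rows, so rows that do not move let the fingers close. It gives the time, the measured TCP pose, the force, the opening and the grip force at its end, in the units of the state.
- env.state(): the state, without advancing time (a new reading comes with each control period).
- read_camera(name): name is "side" or "top"; returns a dict with "image" (400x640x3 uint8, red, green, blue), "fx", "fy", "cx", "cy" (pixels), "rvec" (rotation vector, rad) and "tvec" (3), from world to camera coordinates, as OpenCV has them. Camera axes: x right, y down, z forward; pixel columns grow to the right and rows downward; lengths in mm; the calibration is good to about 2 mm. A picture is of the moment at which its call begins. There is no depth.
- env.job_done(): hands the job in; it is judged then, once.
Trained networks look in a picture, given as the dict that the camera call returned (one of the last four; its "shot" number tells which), for a name from the list of things; names that differ only in an ending like _2 or _b are one class to them, and where a whole thing is asked for, a point or a joint stands for the part that bears it (a point fixed in the world has none). Each returns a list of dicts, best first, with "confidence" (0 to 1); they miss things now and then, are a little off and sometimes report something else, mostly with a low value. They report only what shows in the picture. A call takes as long as a camera call.
- search_frame(thing, picture): "at" ([column, row] in pixels, amid what is visible of it).
- cut_out(thing, picture): "region" (400x640 bool, what is visible of it) and "at" ([column, row] in pixels, amid what is visible of it).
The state is a dict: "t": time; "joints": joint angles; "qvel": joint speeds; "tau": joint torques, N m; "eef_pos": TCP position; "tcp_rot": TCP orientation; "ft_force": force on the tool from outside, world axes, zero at the start; "moment": the same for the moment, N m; "opening": opening from 0.0 (shut) to 1.0 (fully open); "grip_force": force on a finger pad.
Only numpy, scipy, OpenCV 4.12 (cv2) and the standard library are available. Lean on these libraries where they do the work, as an engineer would, in place of code of your own. Each camera call takes 0.05 s, during which the arm holds its last target. There are 200 camera calls.

## Working session

There is one attempt and no reset: what is moved stays moved. The work goes in short steps, Python scripts to look and compute and a tool call to move; the robot and the scene stay as the last step left them, time stands still between calls to the robot, and variables do not carry over. Pictures are saved under pics/ and viewed, at most 14 in all, crops included, and the job is handed in when it is done.

Besides the shell and the picture viewer there is one more tool, called after "Request:" as name([rows], argument=value, ...), one row to a line, values as JSON. move_arm: Moves the arm, as the interface text tells. Its arguments: {"type":"object","properties":{"commands":{"type":"array","items":{"type":"array"}}},"required":["commands"]}

```bash
mkdir -p pics; cat > h.py <<'E'
import numpy as np, cv2
from cell import env, read_camera, search_frame, cut_out
def cam(n):
    p=read_camera(n); p['R']=cv2.Rodrigues(np.array(p['rvec'],float))[0]; p['t_']=np.array(p['tvec'],float).ravel(); return p
def ray(p,px,z):
    d=p['R'].T@np.array([(px[0]-p['cx'])/p['fx'],(px[1]-p['cy'])/p['fy'],1]); o=-p['R'].T@p['t_']
    return o+d*(z-o[2])/d[2]
def proj(p,X):
    c=p['R']@np.array(X,float)+p['t_']; return [p['fx']*c[0]/c[2]+p['cx'],p['fy']*c[1]/c[2]+p['cy']]
def save(p,f): cv2.imwrite('pics/'+f,p['image'][:,:,::-1])
def rect(p,m,z):
    """min area rect of mask back-projected to plane z: centre, sizes, yaw of long side"""
    m=m.astype(np.uint8); cs,_=cv2.findContours(m,cv2.RETR_EXTERNAL,cv2.CHAIN_APPROX_NONE)
    c=max(cs,key=cv2.contourArea)[:,0,:]
    w=np.array([ray(p,q,z)[:2] for q in c],np.float32)
    (c,s,a)=cv2.minAreaRect(w); a=np.radians(a)
    if s[0]<s[1]: s=s[::-1]; a+=np.pi/2
    a=(a+np.pi/2)%np.pi-np.pi/2
    return np.round(c,1),np.round(s,1),round(float(a),3)
E
python3 - <<'E'
from h import *
s=env.state(); print({k:np.round(v,3) for k,v in s.items()})
for n in('top','side'):
    p=cam(n); save(p,n+'0.png'); print(n,np.round(-p['R'].T@p['t_']),p['fx'])
    for t in ['press','jaw_tab','bolt_head','wrench','socket','mat','pad_0','pad_1','pad_2','pad_3','weight','blue_ink','amber_ink']:
        try:
            r=cut_out(t,p)[:2]
            for q in r:
                print(t,round(q['confidence'],2),np.round(q['at']),q['region'].sum(), rect(p,q['region'],16 if t[:3]=='pad' else 0) if n=='top' else '')
        except Exception as e: print(t,e)
E
```

```text
{'t': np.float64(0.0), 'joints': array([-1.408,  0.492,  1.559,  0.   ,  1.092, -0.106]), 'qvel': array([ 0.001, -0.001, -0.001,  0.   ,  0.003,  0.001]), 'tau': array([ 3.0000e-03, -6.1264e+01, -2.5819e+01,  6.9000e-02,  4.8000e-02,
       -0.0000e+00]), 'eef_pos': array([ 165.982, -602.513,  404.169]), 'tcp_rot': array([-3.14 , -0.   ,  0.269]), 'ft_force': array([-0.506,  0.013,  0.833]), 'moment': array([-0.004, -0.028,  0.036]), 'grip_force': np.float64(0.0), 'opening': np.float64(1.002)}
top [ 449.   17. 1102.] 371.76763603331534
press 0.73 [297. 210.] 4470 (array([565.1,  92.8]), array([264.9, 153.5]), 1.457)
press 0.33 [200. 243.] 661 (array([470.7, 379.6]), array([203.3,  42.2]), 0.147)
jaw_tab 0.82 [288. 206.] 415 (array([569.7, 117.7]), array([90.1, 43.6]), -0.121)
jaw_tab 0.68 [295. 207.] 4577 (array([565.9,  90. ]), array([272.2, 156.2]), 1.459)
bolt_head 0.74 [288. 204.] 414 (array([569.2, 116.3]), array([88.7, 44.8]), -0.046)
bolt_head 0.57 [264. 203.] 43 (array([581.5, 195.5]), array([19.3, 18.9]), 0.804)
socket 0.63 [193. 209.] 227 (array([548.9, 389.5]), array([48.1
[... 903 characters left out ...]
78)
blue_ink 0.6 [316. 158.] 144 (array([728.5,  39.3]), array([46.5, 33.4]), 0.013)
amber_ink 0.48 [340. 156.] 115 (array([731. , -41.1]), array([37.3, 30.4]), 0.007)
side [ 592. -944.  688.] 406.0873940057688
press 0.94 [320. 216.] 2569 
jaw_tab 0.83 [321. 203.] 515 
bolt_head 0.66 [378. 235.] 299 
wrench 0.88 [297. 170.] 441 
wrench 0.15 [313. 169.] 92 
socket 0.57 [253. 278.] 680 
mat 0.92 [290. 179.] 516 
pad_0 0.82 [245. 328.] 1057 
pad_0 0.78 [255. 278.] 659 
pad_1 0.82 [245. 328.] 1057 
pad_1 0.78 [255. 278.] 659 
pad_2 0.82 [245. 328.] 1057 
pad_2 0.78 [255. 278.] 659 
pad_3 0.82 [245. 328.] 1057 
pad_3 0.78 [255. 278.] 659 
weight 0.66 [273. 209.] 377 
blue_ink 0.76 [374. 214.] 224
```

```bash
python3 -c "
import cv2
a=cv2.imread('pics/top0.png');cv2.imwrite('pics/top0c.png',cv2.resize(a[120:340,130:530],None,fx=2,fy=2,interpolation=cv2.INTER_CUBIC))"
```

```text
(no output)
```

View pics/top0c.png

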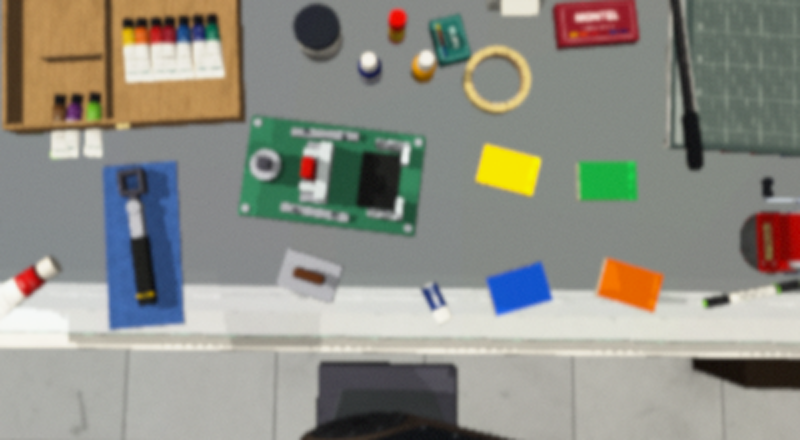

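View pics/side0.png

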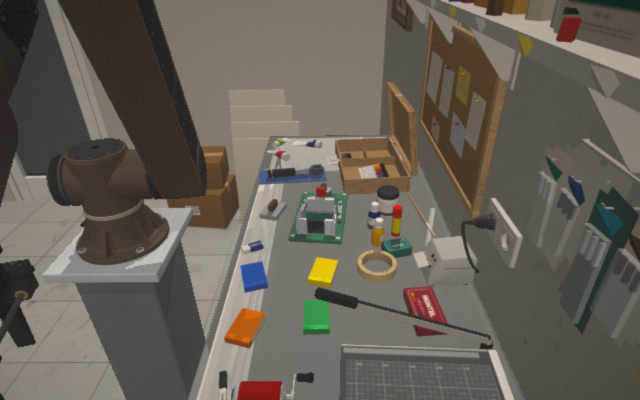

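```bash
cat >> h.py <<'E'
HSV={'pad_0':((24,120,120),(34,255,255)),'pad_1':((106,150,90),(122,255,255)),'pad_2':((7,150,120),(18,255,255)),'pad_3':((45,150,100),(68,255,255)),'press':((60,60,30),(88,255,200)),'mat':((100,90,60),(112,200,220))}
def colmask(p,t,roi=None):
    h=cv2.cvtColor(p['image'],cv2.COLOR_RGB2HSV); m=cv2.inRange(h,*HSV[t])
    if roi: k=np.zeros_like(m); k[roi[1]:roi[3],roi[0]:roi[2]]=1; m=m*k
    return m
def subrect(p,t,z,roi=None,sz=None):
    """rect by colour mask on 4x upsampled image"""
    q=dict(p); q['image']=cv2.resize(p['image'],None,fx=4,fy=4,interpolation=cv2.INTER_CUBIC)
    q['fx'],q['fy']=p['fx']*4,p['fy']*4; q['cx'],q['cy']=p['cx']*4+1.5,p['cy']*4+1.5
    m=colmask(q,t,[4*v for v in roi] if roi else None)
    cs,_=cv2.findContours(m,cv2.RETR_EXTERNAL,cv2.CHAIN_APPROX_NONE)
    if not cs: return None
    m2=np.zeros_like(m); cv2.drawContours(m2,[max(cs,key=cv2.contourArea)],-1,255,-1)
    return rect(q,m2>0,z)
E
python3 - <<'E'
from h import *
p=cam('top'); h=cv2.cvtColor(p['image'],cv2.COLOR_RGB2HSV)
for n,(u,v) in dict(press=(256,220),press2=(335,230),ye=(385,204),gr=(433,210),bl=(390,263),orr=(445,261),mat=(190,270),floor=(320,212),tab=(283,204)).items(): print(n,h[v,u])
for t in HSV: print(t,subrect(p,t,12 if t=='press' else 4 if t=='mat' else 16,(245,170,350,245) if t=='press' else (130,190,530,300)))
s=cam('side')
for t in HSV: print('side',t,subrect(s,t,12 if t=='press' else 4 if t=='mat' else 16,(285,180,352,250) if t=='press' else (215,150,345,350)))
# black floor
cv2.imwrite('pics/press.png',cv2.resize(p['image'][170:245,245:350,::-1],None,fx=7,fy=7,interpolation=cv2.INTER_CUBIC))
cv2.imwrite('pics/presss.png',cv2.resize(s['image'][175:250,280:360,::-1],None,fx=7,fy=7,interpolation=cv2.INTER_CUBIC))
E
```

```text
press [ 75 149 137]
press2 [ 74 137  78]
ye [ 28 255 248]
gr [ 68 222 176]
bl [110 232 203]
orr [ 13 255 229]
mat [109 156 173]
floor [40 40 19]
tab [  1 248 211]
pad_0 (array([ 576.2, -166.8]), array([88. , 61.1]), 1.325)
pad_1 (array([461.7, 364.7]), array([227. , 100.5]), 0.096)
pad_2 (array([ 412. , -341.9]), array([84.7, 55.3]), 1.288)
pad_3 (array([ 562.1, -313.4]), array([81.1, 53.8]), -1.559)
press (array([566.1,  92. ]), array([262., 150.]), 1.461)
mat (array([462.3, 368.7]), array([237.2, 109.7]), 0.095)
side pad_0 (array([ 574.7, -172.7]), array([98.9, 59.7]), 1.351)
side pad_1 (array([ 405.8, -188.1]), array([95.5, 53.5]), -1.287)
side pad_2 (array([ 412.3, -346.8]), array([94.3, 61.2]), 1.294)
side pad_3 (array([ 561.8, -314.6]), array([85.8, 53.8]), -1.546)
side press (array([565.7,  87.9]), array([275.4, 148.5]), 1.46)
side mat (array([ 402.2, -174.4]), array([101.2,  57.4]), -1.278)
```

View pics/press.png

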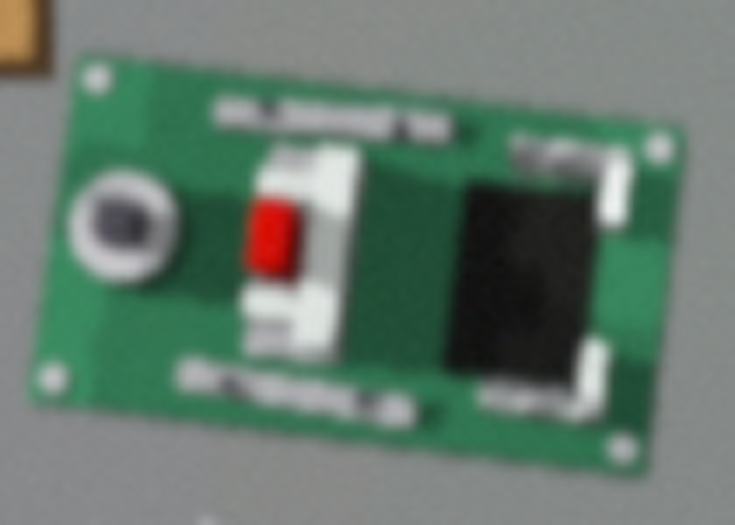

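Request:
move_arm([
  [[0.683,0.724,-0.428],-0.575,1],
  [[0.683,0.724,-0.428],-0.575,1],
  [[0.683,0.724,-0.428],-0.575,1],
  [[0.683,0.724,-0.428],-0.575,1],
  [[0.683,0.724,-0.428],-0.575,1],
  [[0.683,0.724,-0.428],-0.575,1],
  [[0.683,0.724,-0.428],-0.575,1],
  [[0.683,0.724,-0.428],-0.575,1],
  [[0.683,0.724,-0.428],-0.575,1],
  [[0.683,0.724,-0.428],-0.575,1],
  [[0.683,0.724,-0.428],-0.575,1],
  [[0.683,0.724,-0.428],-0.575,1],
  [[0,0,0],0,1],
  [[0,0,0],0,1],
  [[0,0,0],0,1],
])

```text
t: 2.75
eef_pos: [411.9, -342.2, 250.9]
tcp_rot: [3.141, -0.0, -0.282]
ft_force: [0.4, -0.6, 0.0]
opening: 1.0
grip_force: 0.0
```

Request:
move_arm([
  [[0,0,-0.475],0,1],
  [[0,0,-0.475],0,1],
  [[0,0,-0.475],0,1],
  [[0,0,-0.475],0,1],
  [[0,0,0],0,1],
  [[0,0,0],0,-1],
  [[0,0,0],0,-1],
  [[0,0,0],0,-1],
  [[0,0,0],0,-1],
  [[0,0,0],0,-1],
  [[0,0,0],0,-1],
])

```text
t: 3.67
eef_pos: [411.9, -342.2, 194.7]
tcp_rot: [3.14, -0.001, -0.283]
ft_force: [-3.6, -1.7, 6.9]
opening: 0.882
grip_force: 30.0
```

Request:
move_arm([
  [[0,0,0],0,1],
  [[0,0,0],0,1],
  [[0,0,0],0,1],
  [[0,0,0.5],0,1],
  [[0,0,0.5],0,1],
  [[0,0,0],1,1],
  [[0,0,0],1,1],
  [[0,0,0],1,1],
  [[0,0,0],1,1],
  [[0,0,0],1,1],
  [[0,0,0],1,1],
  [[0,0,0],1,1],
  [[0,0,0],1,1],
  [[0,0,0],1,1],
  [[0,0,0],1,1],
  [[0,0,0],1,1],
  [[0,0,0],1,1],
  [[0,0,0],1,1],
  [[0,0,0],1,1],
  [[0,0,0],1,1],
])

```text
t: 5.33
eef_pos: [411.9, -341.8, 223.6]
tcp_rot: [-3.142, -0.0, 0.921]
ft_force: [0.1, -0.5, -0.2]
opening: 0.996
grip_force: 0.0
```

Request:
move_arm([
  [[0,0,0],0.927,1],
  [[0,0,0],0.927,1],
  [[0,0,0],0.927,1],
  [[0,0,0],0.927,1],
  [[0,0,0],0.927,1],
  [[0,0,0],0,1],
  [[0,0,-0.5],0,1],
  [[0,0,-0.5],0,1],
  [[0,0,0],0,1],
  [[0,0,0],0,-1],
  [[0,0,0],0,-1],
  [[0,0,0],0,-1],
  [[0,0,0],0,-1],
  [[0,0,0],0,-1],
  [[0,0,0],0,-1],
  [[0,0,0],0,-1],
  [[0,0,0],0,-1],
  [[0,0,0],0,-1],
])

```text
t: 6.83
eef_pos: [411.9, -341.9, 193.9]
tcp_rot: [3.141, 0.0, 1.288]
ft_force: [-0.3, 1.4, 4.3]
opening: 0.59
grip_force: 30.0
```

Request:
move_arm([
  [[0,0,1],0,-1],
  [[0.2577,0.6453,0.186],-0.92,-1],
  [[0.2577,0.6453,0.186],-0.92,-1],
  [[0.2577,0.6453,0.186],-0.92,-1],
  [[0.2577,0.6453,0.186],-0.92,-1],
  [[0.2577,0.6453,0.186],-0.92,-1],
  [[0.2577,0.6453,0.186],-0.92,-1],
  [[0.2577,0.6453,0.186],-0.92,-1],
  [[0.2577,0.6453,0.186],-0.92,-1],
  [[0.2577,0.6453,0.186],-0.92,-1],
  [[0.2577,0.6453,0.186],-0.92,-1],
  [[0.2577,0.6453,0.186],-0.92,-1],
  [[0.2577,0.6453,0.186],-0.92,-1],
  [[0.2577,0.6453,0.186],-0.92,-1],
  [[0.2577,0.6453,0.186],-0.92,-1],
  [[0.2577,0.6453,0.186],-0.92,-1],
  [[0.2577,0.6453,0.186],-0.92,-1],
  [[0.2577,0.6453,0.186],-0.92,-1],
  [[0.2577,0.6453,0.186],-0.92,-1],
  [[0.2577,0.6453,0.186],-0.92,-1],
])

```text
t: 8.5
eef_pos: [559.0, 26.9, 329.8]
tcp_rot: [3.141, 0.0, -0.114]
ft_force: [0.3, -0.2, -0.4]
opening: 0.585
grip_force: 30.0
```

```bash
python3 - <<'E'
from h import *
HSV['pad_1']=((107,200,90),(120,255,255))
s=env.state(); print(np.round(s['eef_pos'],1),np.round(s['tcp_rot'],3),s['opening'])
p=cam('side'); save(p,'s1.png')
im=cv2.resize(p['image'][120:260,240:420,::-1],None,fx=4,fy=4,interpolation=cv2.INTER_CUBIC); cv2.imwrite('pics/s1c.png',im)
print(subrect(p,'pad_2',s['eef_pos'][2]-190-4+16,(240,100,420,260)))
t=cam('top'); save(t,'t1.png')
print(subrect(t,'pad_2',s['eef_pos'][2]-190-4+16,(240,100,420,260)))
for k in('pad_0','pad_1','pad_3'):print(k,subrect(t,k,16,(350,190,530,300)))
E
```

```text
[559.   26.9 329.8] [ 3.141  0.    -0.114] 0.5845537045371542
(array([584.4,  24.8]), array([56.7, 34. ]), 1.477)
(array([ 740.6, -231.7]), array([13.2,  9.5]), -1.559)
pad_0 (array([ 576.9, -166.8]), array([87.9, 60. ]), 1.316)
pad_1 (array([ 405. , -181.2]), array([78. , 49.8]), -1.28)
pad_3 (array([ 562.5, -313.4]), array([80.9, 53.1]), -1.559)
```

View pics/s1c.png

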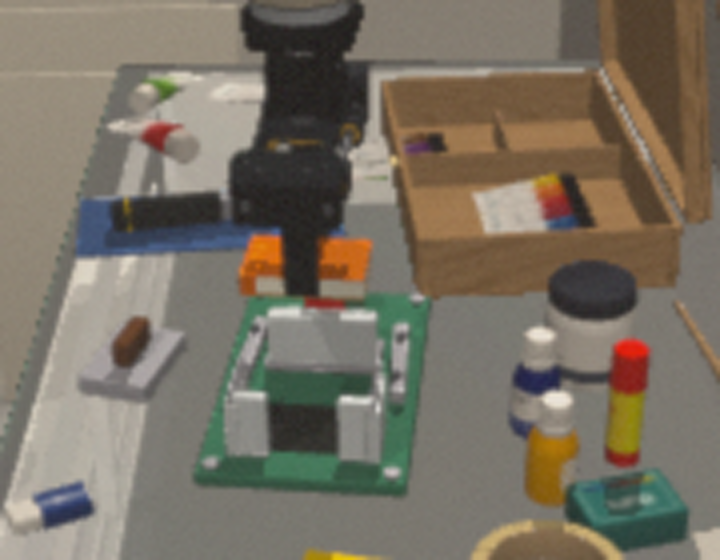

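Request:
move_arm([
  [[0,0,0],0,-1],
  [[0,-0.02,-0.5],0.03,-1],
  [[0,0,-0.5],0,-1],
  [[0,0,-0.5],0,-1],
  [[0,0,-0.5],0,-1],
  [[0,0,-0.3],0,-1],
  [[0,0,-0.3],0,-1],
  [[0,0,-0.3],0,-1],
  [[0,0,-0.3],0,-1],
  [[0,0,-0.2],0,-1],
  [[0,0,0],0,-1],
])

```text
t: 9.52
eef_pos: [558.6, 25.3, 226.6]
tcp_rot: [3.141, 0.002, -0.108]
ft_force: [1.4, 0.0, -0.5]
opening: 0.589
grip_force: 30.0
```

Request:
move_arm([
  [[0,0,-0.22],0,-1],
  [[0,0,-0.22],0,-1],
  [[0,0,-0.22],0,-1],
  [[0,0,0],0,-1],
  [[0,0,0],0,-1],
])

```text
t: 9.93
eef_pos: [558.7, 25.3, 207.5]
tcp_rot: [3.141, 0.001, -0.108]
ft_force: [-0.2, 0.3, -0.6]
opening: 0.588
grip_force: 30.0
```

Request:
move_arm([
  [[0,0,0],0,0.5],
  [[0,0,0],0,0.5],
  [[0,0,0],0,0.5],
  [[0,0,0.4],0,0.5],
  [[0,0,1],0,0.5],
  [[0,0,1],0,0.5],
  [[0,0,1],0,0.5],
  [[0.01,-0.87,-0.1],0.115,1],
  [[0.01,-0.87,-0.1],0.115,1],
  [[0.01,-0.87,-0.1],0.115,1],
  [[0.01,-0.87,-0.1],0.115,1],
  [[0.01,-0.87,-0.1],0.115,1],
  [[0.01,-0.87,-0.1],0.115,1],
  [[0.01,-0.87,-0.1],0.115,1],
  [[0.01,-0.87,-0.1],0.115,1],
  [[0.01,-0.87,-0.1],0.115,1],
  [[0.01,-0.87,-0.1],0.115,1],
  [[0.01,-0.87,-0.1],0.115,1],
  [[0.01,-0.87,-0.1],0.115,1],
  [[0.01,-0.87,-0.1],0.115,1],
])

```text
t: 11.6
eef_pos: [562.5, -314.3, 271.2]
tcp_rot: [-3.14, 0.001, 0.012]
ft_force: [-6.9, 60.2, 43.1]
opening: 0.898
grip_force: 37.1
```

```bash
sed -i "s/'pad_1':((106,150,90)/'pad_1':((107,200,90)/" h.py; cat >> h.py <<'E'
PK=np.array([558.4,22.4]); PY=-0.110
def look(n):
    s=env.state(); print(np.round(s['t'],2),np.round(s['eef_pos'],1),np.round(s['tcp_rot'],3),np.round(s['ft_force'],1),round(s['opening'],3),round(s['grip_force'],1))
    t=cam('top'); save(t,n)
    for i,k in enumerate(('pad_0','pad_1','pad_2','pad_3')):
        a=subrect(t,k,16,(350,190,530,300)); b=subrect(t,k,28,(285,180,345,245))
        print(k,'counter',a,'pocket',b)
    q=max([q for q in cut_out('weight',t) if 380<q['region'].sum()<900 and q['at'][0]>225],key=lambda q:q['confidence'],default=None)
    if q: print('weight',q['confidence'],np.round(q['at']),rect(t,q['region'],10))
    return t
E
python3 -c "
from h import *
look('t2.png')"
```

```text
11.6 [ 562.5 -314.3  271.2] [-3.14e+00  1.00e-03  1.20e-02] [-6.9 60.2 43.1] 0.898 37.1
pad_0 counter (array([ 576.4, -166.8]), array([87.7, 60.6]), 1.319) pocket (array([520.3,  57.9]), array([0., 0.]), 0.0)
pad_1 counter None pocket None
pad_2 counter (array([ 462.5, -548.7]), array([13. ,  2.2]), -0.05) pocket (array([558.9,  24.6]), array([88.5, 61.4]), -0.11)
pad_3 counter (array([ 539.8, -296.7]), array([43.2,  8.1]), -1.558) pocket None
weight 0.59 [284. 256.] (array([417.8, 120.8]), array([84. , 55.3]), 1.267)
```

Request:
move_arm([
  [[0,0.5,0.3],0,0.3],
  [[0,1,0.5],0,0.3],
  [[0,1,0.5],0,0.3],
  [[0,0,0],0,0.3],
  [[0,0,0],0,0.3],
])

```text
t: 12.12
eef_pos: [562.9, -237.8, 311.1]
tcp_rot: [3.14, -0.002, 0.013]
ft_force: [0.5, 0.3, 0.6]
opening: 0.708
grip_force: 0.0
```

```bash
python3 - <<'E'
from h import *
p=cam('side'); t=look('t3.png')
a=cv2.resize(p['image'][200:400,180:520,::-1],None,fx=2.2,fy=2.2,interpolation=cv2.INTER_CUBIC)
cv2.imwrite('pics/s3c.png',a)
b=cv2.resize(t['image'][120:310,360:530,::-1],None,fx=3,fy=3,interpolation=cv2.INTER_CUBIC); cv2.imwrite('pics/t3c.png',b)
E
```

```text
12.17 [ 562.8 -238.8  310.4] [ 3.141e+00 -1.000e-03  1.200e-02] [ 0.  -0.3 -0.6] 0.673 0.0
pad_0 counter (array([ 576.9, -166.2]), array([86.2, 61.6]), 1.325) pocket (array([516.1,  47.7]), array([0., 0.]), 0.0)
pad_1 counter (array([ 400.9, -175.8]), array([65. , 52.3]), -1.278) pocket None
pad_2 counter (array([ 475.9, -543.2]), array([54.2, 13.3]), 0.021) pocket (array([558.9,  24.6]), array([88.7, 61.3]), -0.111)
pad_3 counter (array([ 409.3, -556.1]), array([0.8, 0.7]), -1.558) pocket None
weight 0.57 [281. 254.] (array([420.3, 129.5]), array([69., 59.]), 1.317)
```

View pics/s3c.png

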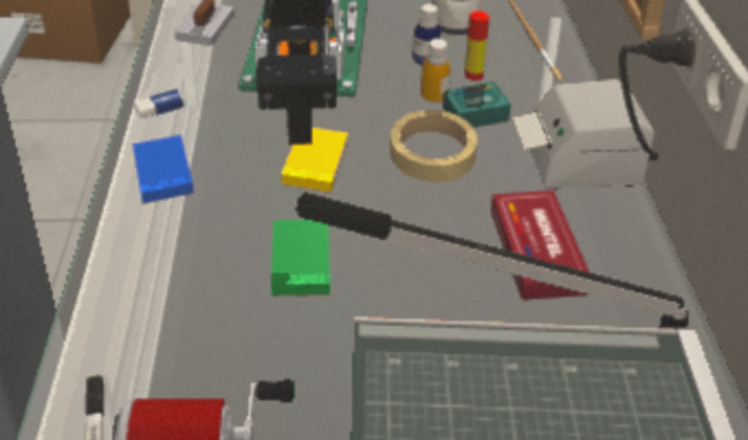

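View pics/t3c.png

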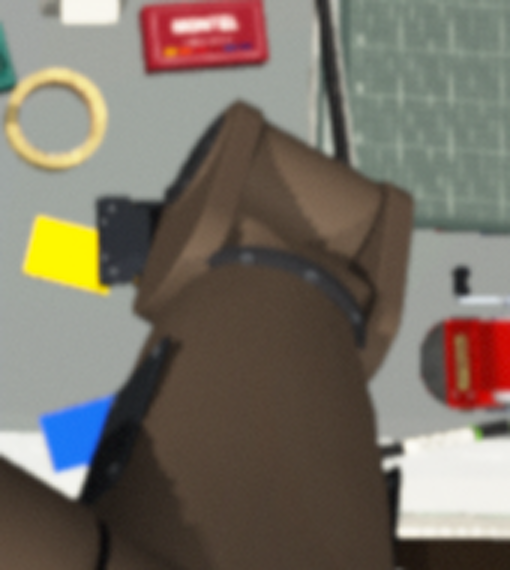

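```bash
python3 - <<'E'
from h import *
s=cam('side'); t=cam('top')
def tri(a,b):
    P=[np.array([[q['fx'],0,q['cx']],[0,q['fy'],q['cy']],[0,0,1]])@np.c_[q['R'],q['t_']] for q in(t,s)]
    X=cv2.triangulatePoints(P[0],P[1],np.array(a,float).reshape(2,1),np.array(b,float).reshape(2,1)); return np.round((X[:3]/X[3]).ravel())
print(tri((477.5,202),(317,293)),tri((475,177),(356,304)))
for z in (10,13): print(z, ray(t,(433,210),z))
E
```

```text
[ 569. -387.  149.] [ 641. -392.  125.]
10 [ 562.66270074 -312.97134898   10.        ]
13 [ 562.34981281 -312.06568491   13.        ]
```

```bash
sed -i "s/'pad_3':((45,150,100),(68,/'pad_3':((45,150,90),(76,/" h.py; python3 - <<'E'
from h import *
p=cam('top')
for f in('top0.png','t1.png'):
    p['image']=cv2.imread('pics/'+f)[:,:,::-1].copy()
    for k in ('pad_0','pad_1','pad_3'): print(k,subrect(p,k,16,(370,190,480,300)))
E
```

```text
pad_0 (array([ 576.4, -166.8]), array([88.2, 61. ]), 1.32)
pad_1 (array([ 404.6, -181.1]), array([78.1, 49.4]), -1.276)
pad_3 (array([ 562.1, -313.3]), array([81. , 53.8]), -1.559)
pad_0 (array([ 576.9, -166.8]), array([87.9, 60. ]), 1.316)
pad_1 (array([ 405. , -181.2]), array([78. , 49.8]), -1.28)
pad_3 (array([ 562.5, -313.4]), array([80.9, 53.1]), -1.559)
```

Request:
move_arm([
  [[0,0,0],0.982,0.3],
  [[0,0,0],0.982,0.3],
  [[0,0,0],0.982,0.3],
  [[0,0,0],0.982,0.3],
  [[0,0,0],0.982,0.3],
  [[0,0,0],0.982,0.3],
  [[0,0,0],0.982,0.3],
  [[0,0,0],0.982,0.3],
  [[0,0,0],0.982,0.3],
  [[0,0,0],0.982,0.3],
  [[0,0,0],0.982,0.3],
  [[0,0,0],0.982,0.3],
  [[0,0,0],0.982,0.3],
  [[0,0,0],0.982,0.3],
  [[0,0,0],0.982,0.3],
  [[0,0,0],0.982,0.3],
  [[0,0,0],0.982,0.3],
  [[0,0,0],0.982,0.3],
  [[0,0,0],0.982,0.3],
  [[0,0,0],0.982,0.3],
])

```text
t: 14.08
eef_pos: [562.6, -239.6, 309.4]
tcp_rot: [-3.141, -0.0, 1.585]
ft_force: [0.1, -0.7, -0.4]
opening: 0.652
grip_force: 0.0
```

Request:
move_arm([
  [[0,-0.62,0],0,0.6],
  [[0,-0.62,0],0,0.6],
  [[0,-0.62,0],0,0.6],
  [[0,-0.62,0],0,0.6],
  [[0,0,0],0,0.6],
  [[0,0,0],0,0.6],
  [[0,0,0],0,0.6],
])

```text
t: 14.67
eef_pos: [562.5, -313.5, 309.5]
tcp_rot: [-3.141, -0.001, 1.582]
ft_force: [0.7, 0.9, -0.1]
opening: 0.798
grip_force: 0.0
```

Request:
move_arm([
  [[0,0,-0.55],0,0.6],
  [[0,0,-0.55],0,0.6],
  [[0,0,-0.55],0,0.6],
  [[0,0,-0.55],0,0.6],
  [[0,0,0],0,0.6],
])

```text
t: 15.08
eef_pos: [562.3, -312.3, 241.1]
tcp_rot: [-3.138, -0.003, 1.583]
ft_force: [0.3, 0.4, 0.4]
opening: 0.798
grip_force: 0.0
```

Request:
move_arm([
  [[0,0,-0.55],0,0.6],
  [[0,0,-0.55],0,0.6],
  [[0,0,-0.55],0,0.6],
  [[0,0,0],0,0.6],
  [[0,0,0],0,-1],
  [[0,0,0],0,-1],
  [[0,0,0],0,-1],
  [[0,0,0],0,-1],
  [[0,0,0],0,-1],
  [[0,0,0],0,-1],
])

```text
t: 15.92
eef_pos: [562.9, -313.4, 195.7]
tcp_rot: [3.14, 0.001, 1.582]
ft_force: [-0.4, 1.0, 7.0]
opening: 0.583
grip_force: 30.0
```

Request:
move_arm([
  [[0,0,1],0,-1],
  [[0,0,1],0,-1],
  [[0,0,1],0,-1],
  [[0,0,1],0,-1],
  [[-0.0086,0.7057,0],-1,-1],
  [[-0.0086,0.7057,0],-1,-1],
  [[-0.0086,0.7057,0],-1,-1],
  [[-0.0086,0.7057,0],-1,-1],
  [[-0.0086,0.7057,0],-1,-1],
  [[-0.0086,0.7057,0],-1,-1],
  [[-0.0086,0.7057,0],-1,-1],
  [[-0.0086,0.7057,0],-1,-1],
  [[-0.0086,0.7057,0],-1,-1],
  [[-0.0086,0.7057,0],-1,-1],
  [[-0.0086,0.7057,0],-1,-1],
  [[-0.0086,0.7057,0],-1,-1],
  [[-0.0086,0.7057,0],-1,-1],
  [[-0.0086,0.7057,0],-1,-1],
  [[-0.0086,0.7057,0],-1,-1],
  [[-0.0086,0.7057,0],-1,-1],
])

```text
t: 17.58
eef_pos: [558.3, 26.4, 314.8]
tcp_rot: [3.141, -0.0, 0.298]
ft_force: [0.2, 0.6, -1.5]
opening: 0.59
grip_force: 30.0
```

Request:
move_arm([
  [[0,0,0],-0.86,-1],
  [[0,0,0],-0.86,-1],
  [[0,0,0],-0.86,-1],
  [[0,0,0],-0.86,-1],
  [[0,0,0],-0.86,-1],
  [[0,0,0],-0.86,-1],
  [[0,0,0],0,-1],
  [[0,0,0],0,-1],
])

```text
t: 18.25
eef_pos: [558.5, 25.3, 314.7]
tcp_rot: [3.142, -0.0, -0.108]
ft_force: [-0.3, -0.2, -0.7]
opening: 0.588
grip_force: 30.0
```

```bash
python3 - <<'E'
from h import *
look('t4.png')
s=cam('side'); e=env.state()['eef_pos'];save(s,'s4.png')
a=cv2.resize(s['image'][130:290,220:420,::-1],None,fx=4,fy=3.7,interpolation=cv2.INTER_CUBIC); cv2.imwrite('pics/s4c.png',a)
for t in ('pad_0','pad_1','pad_2','pad_3'):
  for q in search_frame(t,s)[:4]: print(t,round(q['confidence'],2),np.round(q['at']))
# predicted outlines of held pad (green), face toward camera
c,sn=np.cos(PY),np.sin(PY)
for zz in (e[2]-195,e[2]-179):
    print([np.round(proj(s,[e[0]+c*x-sn*y,e[1]+sn*x+c*y,zz])) for x in(-42,42) for y in(-28,28)])
E
```

```text
18.25 [558.5  25.3 314.7] [ 3.142 -0.    -0.108] [-0.3 -0.2 -0.7] 0.588 30.0
pad_0 counter (array([ 577.1, -166.8]), array([88. , 59.9]), 1.31) pocket None
pad_1 counter (array([ 404.8, -181.2]), array([78.1, 49.6]), -1.278) pocket None
pad_2 counter (array([ 475.9, -543.3]), array([54.2, 13.4]), 0.02) pocket None
pad_3 counter (array([ 387.7, -450.1]), array([2.9, 2.2]), -0.039) pocket None
pad_0 0.98 [324. 274.]
pad_0 0.97 [253. 278.]
pad_0 0.63 [322. 187.]
pad_1 0.98 [324. 274.]
pad_1 0.97 [253. 278.]
pad_1 0.63 [322. 187.]
pad_2 0.98 [324. 274.]
pad_2 0.97 [253. 278.]
pad_2 0.63 [322. 187.]
pad_3 0.98 [324. 274.]
pad_3 0.97 [253. 278.]
pad_3 0.63 [322. 187.]
[array([300., 199.]), array([303., 189.]), array([330., 200.]), array([332., 190.])]
[array([299., 194.]), array([303., 184.]), array([330., 195.]), array([332., 185.])]
```

View pics/s4c.png

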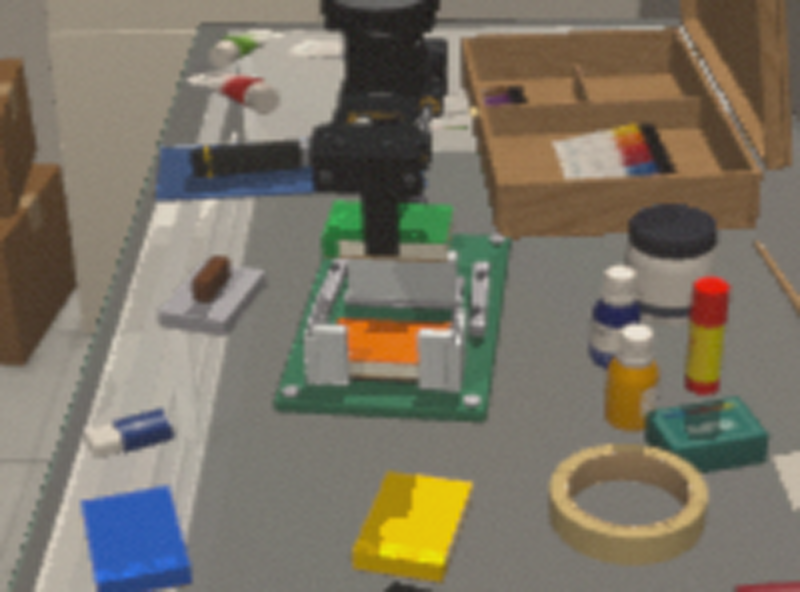

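Request:
move_arm([
  [[0,0,-0.5],0,-1],
  [[0,0,-0.5],0,-1],
  [[0,0,-0.4],0,-1],
  [[0,0,-0.3],0,-1],
  [[0,0,-0.3],0,-1],
  [[0,0,-0.3],0,-1],
  [[0,0,-0.3],0,-1],
  [[0,0,-0.2],0,-1],
  [[0,0,-0.2],0,-1],
  [[0,0,0],0,-1],
  [[0,0,0],0,-1],
])

```text
t: 19.52
eef_pos: [558.6, 25.3, 224.2]
tcp_rot: [3.142, 0.0, -0.11]
ft_force: [0.0, 0.1, -0.1]
opening: 0.586
grip_force: 30.0
```

Request:
move_arm([
  [[0,0,0],0,0.5],
  [[0,0,0],0,0.5],
  [[0,0,0],0,0.5],
  [[0,0,0.4],0,0.5],
  [[0,0,0.8],0,0.5],
  [[0,0,0.9],0,0.5],
  [[0,0,0.9],0,0.5],
  [[0.068,-0.711,-0.237],-0.196,1],
  [[0.068,-0.711,-0.237],-0.196,1],
  [[0.068,-0.711,-0.237],-0.196,1],
  [[0.068,-0.711,-0.237],-0.196,1],
  [[0.068,-0.711,-0.237],-0.196,1],
  [[0.068,-0.711,-0.237],-0.196,1],
  [[0.068,-0.711,-0.237],-0.196,1],
  [[0.068,-0.711,-0.237],-0.196,1],
  [[0.068,-0.711,-0.237],-0.196,1],
  [[0,0,0],0,1],
  [[0,0,0],0,1],
])

```text
t: 21.02
eef_pos: [576.7, -167.3, 250.1]
tcp_rot: [-3.142, 0.001, -0.253]
ft_force: [-0.2, 0.1, 0.2]
opening: 1.0
grip_force: 0.0
```

```bash
python3 -c "
from h import *
t=look('t5.png');print(subrect(t,'pad_3',44,(285,180,345,245)))
s=cam('side');print([ (np.round(q['at']),round(q['confidence'],2)) for q in search_frame('pad_0',s)])
print(np.round(proj(s,[577,-167,8])))"
```

```text
21.02 [ 576.7 -167.3  250.1] [-3.142e+00  1.000e-03 -2.530e-01] [-0.2  0.1  0.2] 1.0 0.0
pad_0 counter (array([ 565.4, -123.5]), array([16.7,  8. ]), -0.198) pocket (array([519.5,  51.2]), array([4.5, 1.8]), 1.418)
pad_1 counter None pocket None
pad_2 counter (array([ 475.9, -543.3]), array([54.2, 13.4]), 0.02) pocket None
pad_3 counter (array([ 387.3, -450.1]), array([2.3, 2.1]), -1.558) pocket (array([569.6,  28.4]), array([103. ,  72.3]), -0.034)
(array([567.8,  28.2]), array([101.5,  71.2]), -0.034)
[(array([325., 276.]), 0.94), (array([255., 277.]), 0.75), (array([315., 224.]), 0.39)]
[323. 272.]
```

Request:
move_arm([
  [[0,0,-0.467],0,1],
  [[0,0,-0.467],0,1],
  [[0,0,-0.467],0,1],
  [[0,0,-0.467],0,1],
  [[0,0,0],0,1],
  [[0,0,0],0,-1],
  [[0,0,0],0,-1],
  [[0,0,0],0,-1],
  [[0,0,0],0,-1],
  [[0,0,0],0,-1],
])

```text
t: 22.05
eef_pos: [577.1, -166.5, 195.4]
tcp_rot: [3.141, -0.001, -0.251]
ft_force: [-0.8, 2.7, 6.4]
opening: 0.879
grip_force: 30.0
```

Request:
move_arm([
  [[0,0,0],0,1],
  [[0,0,0],0,1],
  [[0,0,0],0,1],
  [[0,0,0.5],0,1],
  [[0,0,0.5],0,1],
  [[0,0,0],1,1],
  [[0,0,0],1,1],
  [[0,0,0],1,1],
  [[0,0,0],1,1],
  [[0,0,0],1,1],
  [[0,0,0],1,1],
  [[0,0,0],1,1],
  [[0,0,0],1,1],
  [[0,0,0],1,1],
  [[0,0,0],1,1],
  [[0,0,0],1,1],
  [[0,0,0],1,1],
  [[0,0,0],1,1],
  [[0,0,0],1,1],
  [[0,0,0],1,1],
])

```text
t: 23.72
eef_pos: [576.8, -166.7, 224.2]
tcp_rot: [-3.141, 0.0, 0.952]
ft_force: [0.3, 1.1, 0.5]
opening: 1.004
grip_force: 0.0
```

Request:
move_arm([
  [[0,0,0],0.927,1],
  [[0,0,0],0.927,1],
  [[0,0,0],0.927,1],
  [[0,0,0],0.927,1],
  [[0,0,0],0.927,1],
  [[0,0,0],0,1],
  [[0,0,-0.5],0,1],
  [[0,0,-0.5],0,1],
  [[0,0,0],0,1],
  [[0,0,0],0,-1],
  [[0,0,0],0,-1],
  [[0,0,0],0,-1],
  [[0,0,0],0,-1],
  [[0,0,0],0,-1],
  [[0,0,0],0,-1],
  [[0,0,0],0,-1],
])

```text
t: 25.05
eef_pos: [576.9, -166.6, 194.6]
tcp_rot: [3.141, 0.0, 1.319]
ft_force: [-1.5, -0.3, 2.7]
opening: 0.584
grip_force: 30.0
```

Request:
move_arm([
  [[0,0,1],0,-1],
  [[0,0,1],0,-1],
  [[-0.034,0.3554,0.12],-0.992,-1],
  [[-0.034,0.3554,0.12],-0.992,-1],
  [[-0.034,0.3554,0.12],-0.992,-1],
  [[-0.034,0.3554,0.12],-0.992,-1],
  [[-0.034,0.3554,0.12],-0.992,-1],
  [[-0.034,0.3554,0.12],-0.992,-1],
  [[-0.034,0.3554,0.12],-0.992,-1],
  [[-0.034,0.3554,0.12],-0.992,-1],
  [[-0.034,0.3554,0.12],-0.992,-1],
  [[-0.034,0.3554,0.12],-0.992,-1],
  [[-0.034,0.3554,0.12],-0.992,-1],
  [[-0.034,0.3554,0.12],-0.992,-1],
  [[-0.034,0.3554,0.12],-0.992,-1],
  [[-0.034,0.3554,0.12],-0.992,-1],
  [[-0.034,0.3554,0.12],-0.992,-1],
  [[-0.034,0.3554,0.12],-0.992,-1],
  [[-0.034,0.3554,0.12],-0.992,-1],
  [[-0.034,0.3554,0.12],-0.992,-1],
])

```text
t: 26.72
eef_pos: [558.4, 25.8, 319.4]
tcp_rot: [3.142, 0.0, -0.113]
ft_force: [0.6, -0.6, -1.1]
opening: 0.586
grip_force: 30.0
```

Request:
move_arm([
  [[0,0,0],0,-1],
  [[0,0,-0.1],0,-1],
  [[0,0,-0.4],0,-1],
  [[0,0,-0.4],0,-1],
  [[0,0,-0.3],0,-1],
  [[0,0,-0.3],0,-1],
  [[0,0,-0.3],0,-1],
  [[0,0,-0.3],0,-1],
  [[0,0,-0.2],0,-1],
  [[0,0,-0.2],0,-1],
  [[0,0,-0.1],0,-1],
  [[0,0,0],0,-1],
  [[0,0,0],0,-1],
])

```text
t: 27.8
eef_pos: [558.6, 25.3, 241.2]
tcp_rot: [3.141, -0.0, -0.109]
ft_force: [0.6, 1.1, 0.4]
opening: 0.588
grip_force: 30.0
```

Request:
move_arm([
  [[0,0,-0.07],0,-1],
  [[0,0,0],0,-1],
  [[0,0,0],0,0.5],
  [[0,0,0],0,0.5],
  [[0,0,0],0,0.5],
  [[0,0,0.4],0,0.5],
  [[0,0,0.8],0,0.5],
  [[0,0,0.9],0,0.5],
  [[0,0,0.9],0,0.5],
  [[-0.466,-0.626,-0.239],0.458,1],
  [[-0.466,-0.626,-0.239],0.458,1],
  [[-0.466,-0.626,-0.239],0.458,1],
  [[-0.466,-0.626,-0.239],0.458,1],
  [[-0.466,-0.626,-0.239],0.458,1],
  [[-0.466,-0.626,-0.239],0.458,1],
  [[-0.466,-0.626,-0.239],0.458,1],
  [[-0.466,-0.626,-0.239],0.458,1],
  [[-0.466,-0.626,-0.239],0.458,1],
  [[-0.466,-0.626,-0.239],0.458,1],
  [[-0.466,-0.626,-0.239],0.458,1],
])

```text
t: 29.47
eef_pos: [404.1, -182.1, 250.1]
tcp_rot: [3.141, -0.0, 0.296]
ft_force: [0.1, -0.5, 0.1]
opening: 1.0
grip_force: 0.0
```

```bash
python3 -c "
from h import *
t=look('t5b.png');print('pocket yellow',subrect(t,'pad_0',60,(285,180,345,245)))
s=cam('side');print([ (np.round(q['at']),round(q['confidence'],2)) for q in search_frame('pad_1',s)], np.round(proj(s,[404.8,-181.2,8])))"
```

```text
29.47 [ 404.1 -182.1  250.1] [ 3.141 -0.     0.296] [ 0.1 -0.5  0.1] 1.0 0.0
pad_0 counter None pocket (array([561.7,  25.7]), array([94.6, 63.8]), -0.11)
pad_1 counter (array([ 419.6, -154. ]), array([5.1, 1.4]), -1.558) pocket None
pad_2 counter (array([ 475.9, -543.3]), array([54.2, 13.3]), 0.018) pocket None
pad_3 counter None pocket (array([604.3,  71.8]), array([25.6, 12.3]), 1.416)
weight 0.82 [284. 256.] (array([417.5, 122.8]), array([85.8, 57.2]), 1.267)
pocket yellow (array([558.4,  25.4]), array([91.7, 61.9]), -0.11)
[(array([378., 234.]), 0.67), (array([254., 281.]), 0.62), (array([319., 214.]), 0.56), (array([272., 208.]), 0.56), (array([314., 229.]), 0.53), (array([316., 224.]), 0.53), (array([289., 181.]), 0.16)] [254. 276.]
```

Request:
move_arm([
  [[0,0,-0.467],0,1],
  [[0,0,-0.467],0,1],
  [[0,0,-0.467],0,1],
  [[0,0,-0.467],0,1],
  [[0,0,0],0,1],
  [[0,0,0],0,-1],
  [[0,0,0],0,-1],
  [[0,0,0],0,-1],
  [[0,0,0],0,-1],
  [[0,0,0],0,-1],
])

```text
t: 30.5
eef_pos: [405.0, -181.2, 194.9]
tcp_rot: [3.14, -0.001, 0.294]
ft_force: [1.6, 3.0, 7.9]
opening: 0.879
grip_force: 30.0
```

Request:
move_arm([
  [[0,0,0],0,1],
  [[0,0,0],0,1],
  [[0,0,0],0,1],
  [[0,0,0.5],0,1],
  [[0,0,0.5],0,1],
  [[0,0,0],-1,1],
  [[0,0,0],-1,1],
  [[0,0,0],-1,1],
  [[0,0,0],-1,1],
  [[0,0,0],-1,1],
  [[0,0,0],-1,1],
  [[0,0,0],-1,1],
  [[0,0,0],-1,1],
  [[0,0,0],-1,1],
  [[0,0,0],-1,1],
  [[0,0,0],-1,1],
  [[0,0,0],-1,1],
  [[0,0,0],-1,1],
  [[0,0,0],-1,1],
  [[0,0,0],-1,1],
])

```text
t: 32.17
eef_pos: [404.7, -181.3, 224.2]
tcp_rot: [3.141, 0.0, -0.91]
ft_force: [1.1, 0.2, -0.1]
opening: 1.001
grip_force: 0.0
```

Request:
move_arm([
  [[0,0,0],-0.927,1],
  [[0,0,0],-0.927,1],
  [[0,0,0],-0.927,1],
  [[0,0,0],-0.927,1],
  [[0,0,0],-0.927,1],
  [[0,0,0],0,1],
  [[0,0,-0.5],0,1],
  [[0,0,-0.5],0,1],
  [[0,0,0],0,1],
  [[0,0,0],0,-1],
  [[0,0,0],0,-1],
  [[0,0,0],0,-1],
  [[0,0,0],0,-1],
  [[0,0,0],0,-1],
  [[0,0,0],0,-1],
  [[0,0,0],0,-1],
])

```text
t: 33.5
eef_pos: [404.7, -181.3, 194.4]
tcp_rot: [-3.142, -0.0, -1.277]
ft_force: [-0.9, -0.3, 5.2]
opening: 0.586
grip_force: 30.0
```

Request:
move_arm([
  [[0,0,1],0,-1],
  [[0,0,1],0,-1],
  [[0,0,1],0,-1],
  [[0.3206,0.4304,0.14],0.912,-1],
  [[0.3206,0.4304,0.14],0.912,-1],
  [[0.3206,0.4304,0.14],0.912,-1],
  [[0.3206,0.4304,0.14],0.912,-1],
  [[0.3206,0.4304,0.14],0.912,-1],
  [[0.3206,0.4304,0.14],0.912,-1],
  [[0.3206,0.4304,0.14],0.912,-1],
  [[0.3206,0.4304,0.14],0.912,-1],
  [[0.3206,0.4304,0.14],0.912,-1],
  [[0.3206,0.4304,0.14],0.912,-1],
  [[0.3206,0.4304,0.14],0.912,-1],
  [[0.3206,0.4304,0.14],0.912,-1],
  [[0.3206,0.4304,0.14],0.912,-1],
  [[0.3206,0.4304,0.14],0.912,-1],
  [[0.3206,0.4304,0.14],0.912,-1],
  [[0.3206,0.4304,0.14],0.912,-1],
])

```text
t: 35.08
eef_pos: [558.9, 26.0, 351.4]
tcp_rot: [3.141, 0.001, -0.106]
ft_force: [-0.2, -0.5, -1.1]
opening: 0.587
grip_force: 30.0
```

Request:
move_arm([
  [[0,0,0],0,-1],
  [[0,0,-0.3],0,-1],
  [[0,0,-0.4],0,-1],
  [[0,0,-0.4],0,-1],
  [[0,0,-0.4],0,-1],
  [[0,0,-0.4],0,-1],
  [[0,0,-0.3],0,-1],
  [[0,0,-0.3],0,-1],
  [[0,0,-0.3],0,-1],
  [[0,0,-0.2],0,-1],
  [[0,0,-0.1],0,-1],
  [[0,0,0],0,-1],
  [[0,0,0],0,-1],
])

```text
t: 36.17
eef_pos: [558.7, 25.3, 258.5]
tcp_rot: [3.142, -0.0, -0.11]
ft_force: [-0.5, -0.2, -1.2]
opening: 0.585
grip_force: 30.0
```

Request:
move_arm([
  [[0,0,-0.1],0,-1],
  [[0,0,-0.02],0,-1],
  [[0,0,0],0,0.5],
  [[0,0,0],0,0.5],
  [[0,0,0],0,0.5],
  [[0,0,0.4],0,0.5],
  [[0,0,0.8],0,0.5],
  [[0,0,0.9],0,0.5],
  [[0,0,0.9],0,0.5],
])

```text
t: 36.92
eef_pos: [558.5, 25.3, 345.7]
tcp_rot: [3.141, 0.001, -0.11]
ft_force: [-0.1, -0.1, 0.3]
opening: 0.75
grip_force: 0.0
```

Request:
move_arm([
  [[-0.2613,0.1791,-0.139],0.956,0.2],
  [[-0.2613,0.1791,-0.139],0.956,0.2],
  [[-0.2613,0.1791,-0.139],0.956,0.2],
  [[-0.2613,0.1791,-0.139],0.956,0.2],
  [[-0.2613,0.1791,-0.139],0.956,0.2],
  [[-0.2613,0.1791,-0.139],0.956,0.2],
  [[-0.2613,0.1791,-0.139],0.956,0.2],
  [[-0.2613,0.1791,-0.139],0.956,0.2],
  [[-0.2613,0.1791,-0.139],0.956,0.2],
  [[-0.2613,0.1791,-0.139],0.956,0.2],
  [[-0.2613,0.1791,-0.139],0.956,0.2],
  [[-0.2613,0.1791,-0.139],0.956,0.2],
  [[-0.2613,0.1791,-0.139],0.956,0.2],
  [[-0.2613,0.1791,-0.139],0.956,0.2],
  [[-0.2613,0.1791,-0.139],0.956,0.2],
  [[-0.2613,0.1791,-0.139],0.956,0.2],
  [[-0.2613,0.1791,-0.139],0.956,0.2],
  [[-0.2613,0.1791,-0.139],0.956,0.2],
])

```text
t: 38.42
eef_pos: [417.2, 122.3, 269.7]
tcp_rot: [3.141, -0.0, 1.271]
ft_force: [-0.3, 0.0, 0.1]
opening: 0.6
grip_force: 0.0
```

```bash
python3 -c "
from h import *
t=look('t6.png');print('pocket blue',subrect(t,'pad_1',76,(285,180,345,245)))
s=cam('side');print([ (np.round(q['at']),round(q['confidence'],2)) for q in search_frame('weight',s)], np.round(proj(s,[417.6,122,15])))
cv2.imwrite('pics/s6c.png',np.hstack([cv2.resize(s['image'][150:270,240:380,::-1],None,fx=3,fy=3,interpolation=2),cv2.resize(t['image'][160:280,240:360,::-1],None,fx=3,fy=3,interpolation=2)]))"
```

```text
38.42 [417.2 122.3 269.7] [ 3.141 -0.     1.271] [-0.3  0.   0.1] 0.6 0.0
pad_0 counter None pocket None
pad_1 counter None pocket (array([565.7,  24.8]), array([84.8, 61.3]), -0.115)
pad_2 counter (array([ 475.9, -543.3]), array([54.2, 13.5]), 0.022) pocket None
pad_3 counter (array([ 387.3, -450.1]), array([3.6, 2.2]), -0.039) pocket (array([502.5,  52.9]), array([18.4, 15.4]), -0.078)
pocket blue (array([560.5,  24.5]), array([81. , 58.5]), -0.115)
[(array([271., 210.]), 0.9)] [272. 208.]
```

View pics/s6c.png

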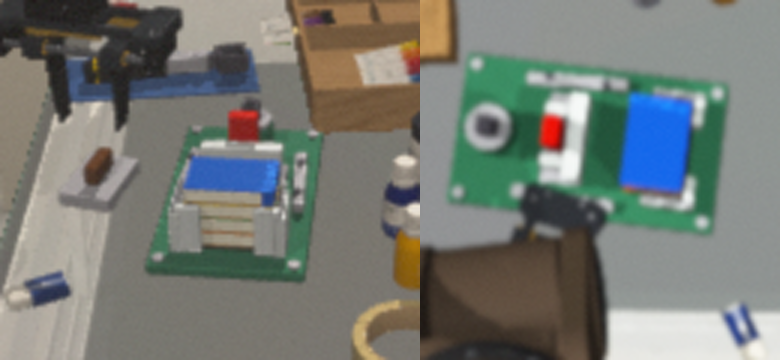

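Request:
move_arm([
  [[0,0,-0.5],0,0.2],
  [[0,0,-0.5],0,0.2],
  [[0,0,-0.5],0,0.2],
  [[0,0,-0.5],0,0.2],
  [[0,0,0],0,0.2],
  [[0,0,0],0,-1],
  [[0,0,0],0,-1],
  [[0,0,0],0,-1],
  [[0,0,0],0,-1],
  [[0,0,0],0,-1],
  [[0,0,0],0,-1],
  [[0,0,0],0,-1],
  [[0,0,0],0,-1],
  [[0,0,0],0,-1],
  [[0,0,0],0,-1],
])

```text
t: 39.87
eef_pos: [417.6, 122.0, 210.0]
tcp_rot: [3.141, -0.0, 1.267]
ft_force: [-1.1, 0.2, 6.2]
opening: 0.164
grip_force: 30.0
```

Request:
move_arm([
  [[0,0,1],0,-1],
  [[0,0,1],0,-1],
  [[0,0,1],0,-1],
  [[0,0,1],0,-1],
  [[0.261,-0.1824,0],-0.956,-1],
  [[0.261,-0.1824,0],-0.956,-1],
  [[0.261,-0.1824,0],-0.956,-1],
  [[0.261,-0.1824,0],-0.956,-1],
  [[0.261,-0.1824,0],-0.956,-1],
  [[0.261,-0.1824,0],-0.956,-1],
  [[0.261,-0.1824,0],-0.956,-1],
  [[0.261,-0.1824,0],-0.956,-1],
  [[0.261,-0.1824,0],-0.956,-1],
  [[0.261,-0.1824,0],-0.956,-1],
  [[0.261,-0.1824,0],-0.956,-1],
  [[0.261,-0.1824,0],-0.956,-1],
  [[0.261,-0.1824,0],-0.956,-1],
  [[0.261,-0.1824,0],-0.956,-1],
  [[0.261,-0.1824,0],-0.956,-1],
  [[0.261,-0.1824,0],-0.956,-1],
])

```text
t: 41.53
eef_pos: [543.0, 34.2, 329.2]
tcp_rot: [-3.142, 0.001, 0.039]
ft_force: [-0.6, 1.2, -3.0]
opening: 0.169
grip_force: 30.0
```

Request:
move_arm([
  [[0.261,-0.1824,0],-0.956,-1],
  [[0.261,-0.1824,0],-0.956,-1],
  [[0,0,0],0,-1],
  [[0,0,-0.5],0,-1],
  [[0,0,-0.4],0,-1],
  [[0,0,-0.3],0,-1],
  [[0,0,-0.1],0,-1],
  [[0,0,0],0,-1],
  [[0,0,0],0,-1],
])

```text
t: 42.28
eef_pos: [558.5, 23.6, 290.9]
tcp_rot: [3.141, 0.0, -0.109]
ft_force: [0.5, -0.3, -2.9]
opening: 0.163
grip_force: 30.0
```

Request:
move_arm([
  [[0,0,-0.08],0,-1],
  [[0,0,-0.08],0,-1],
  [[0,0,0],0,-1],
  [[0,0,0],0,-1],
])

```text
t: 42.62
eef_pos: [558.5, 23.5, 286.0]
tcp_rot: [3.142, -0.0, -0.109]
ft_force: [0.0, 0.8, -2.5]
opening: 0.165
grip_force: 30.0
```

Request:
move_arm([
  [[0,0,-0.04],0,-1],
  [[0,0,0],0,-1],
  [[0,0,0],0,0.2],
  [[0,0,0],0,0.2],
  [[0,0,0],0,0.2],
  [[0,0,0],0,0.2],
  [[0,0,0.5],0,0.2],
  [[0,0,0.8],0,0.2],
  [[0,0,0.8],0,0.2],
  [[-0.6,0,0],0,0],
  [[-0.6,0,0],0,-0.4],
  [[-0.6,0,0],0,-0.8],
  [[-0.6,0,0],0,-1],
  [[-0.6,0,0],0,-1],
  [[-0.6,0,0],0,-1],
  [[-0.3,0,0],0,-1],
])

```text
t: 43.95
eef_pos: [439.9, 23.6, 347.7]
tcp_rot: [3.141, 0.001, -0.11]
ft_force: [-0.1, 0.5, 0.3]
opening: 0.165
grip_force: 0.0
```

```bash
cat > tab.py <<'E'
from h import *
c,sn=np.cos(PY),np.sin(PY)
def loc(w): d=np.array(w[:2])-PK; return np.round([c*d[0]+sn*d[1],-sn*d[0]+c*d[1]],1)
HSV['tab']=((0,180,120),(6,255,255))
def tabs(t):
    r=subrect(t,'tab',87,(265,190,315,225)); print('tab',r,'press frame',loc(r[0]) if r else None)
E
python3 - <<'E'
from tab import *
print(env.state()['eef_pos'])
t=cam('top'); tabs(t)
for q in cut_out('weight',t)[:3]: print(q['confidence'],q['at'],rect(t,q['region'],92),loc(rect(t,q['region'],92)[0]))
for q in cut_out('bolt_head',t)[:4]: print('bolt',q['confidence'],q['at'],rect(t,q['region'],64))
s=cam('side')
cv2.imwrite('pics/s7c.png',np.hstack([cv2.resize(s['image'][150:270,240:380,::-1],None,fx=3,fy=3,interpolation=2),cv2.resize(t['image'][160:280,240:360,::-1],None,fx=3,fy=3,interpolation=2)]))
E
```

```text
[439.85449021  23.61316367 347.68481878]
tab (array([567.2, 121.9]), array([27.3, 17.7]), -0.129) press frame [-2.2 99.9]
0.67 [319.0, 208.1] (array([557.4,  22.9]), array([84.8, 55. ]), -0.078) [-1.   0.4]
0.56 [193.1, 217.0] (array([539.6, 358.5]), array([43.1, 40.4]), 0.18) [-55.6 332. ]
bolt 0.4 [264.2, 203.2] (array([572.4, 183.6]), array([18.2, 17.8]), 0.804)
```

View pics/s7c.png

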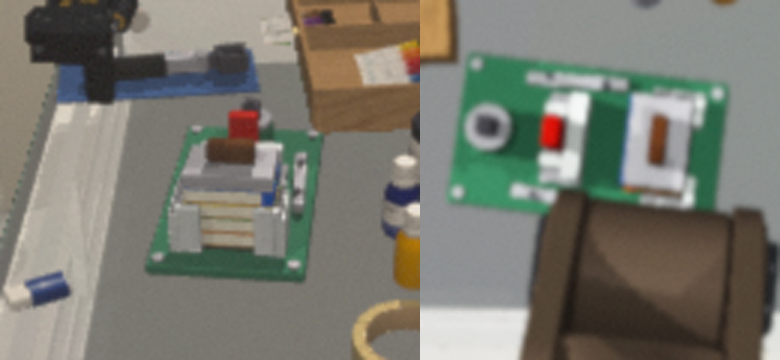

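Request:
move_arm([
  [[0.6333,0.619,0],0,-1],
  [[0.6333,0.619,0],0,-1],
  [[0.6333,0.619,0],0,-1],
  [[0.6333,0.619,0],0,-1],
  [[0.6333,0.619,0],0,-1],
  [[0.6333,0.619,0],0,-1],
  [[0.6333,0.619,0],0,-1],
  [[0,0,0],0,-1],
  [[0,0,-0.6],0,-1],
  [[0,0,-0.6],0,-1],
  [[0,0,-0.6],0,-1],
  [[0,0,-0.6],0,-1],
  [[0,0,-0.6],0,-1],
  [[0,0,0],0,-1],
])

```text
t: 45.32
eef_pos: [574.4, 153.2, 254.4]
tcp_rot: [3.14, 0.005, -0.11]
ft_force: [-0.2, 0.7, -0.2]
opening: 0.004
grip_force: 0.0
```

```bash
python3 -c "
from tab import *
t=cam('top');tabs(t);print(loc(env.state()['eef_pos']),env.state()['eef_pos'],env.state()['opening'])
s=cam('side');cv2.imwrite('pics/s8c.png',cv2.resize(s['image'][130:260,260:400,::-1],None,fx=4,fy=4,interpolation=2))"
```

```text
tab None press frame None
[  1.8 131.9] [574.69399529 153.34515906 256.143024  ] 0.002876275714599625
```

View pics/s8c.png

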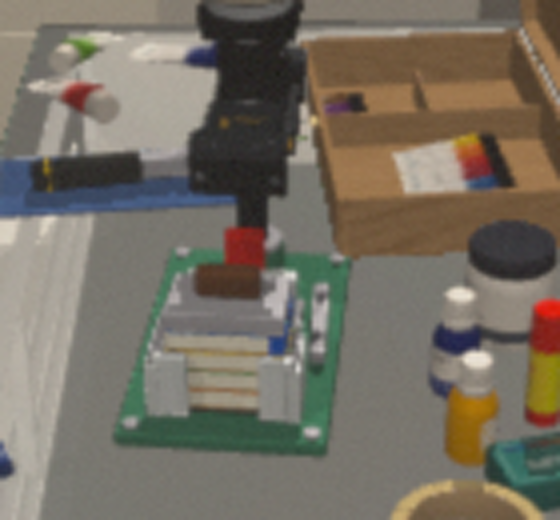

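Request:
move_arm([
  [[-0.0165,-0.149,0],0,-1],
  [[-0.0165,-0.149,0],0,-1],
  [[-0.0165,-0.149,0],0,-1],
  [[-0.0165,-0.149,0],0,-1],
  [[-0.0165,-0.149,0],0,-1],
  [[-0.0165,-0.149,0],0,-1],
  [[-0.0165,-0.149,0],0,-1],
  [[-0.0165,-0.149,0],0,-1],
  [[-0.0165,-0.149,0],0,-1],
  [[-0.0165,-0.149,0],0,-1],
])

```text
t: 46.25
eef_pos: [569.6, 108.8, 258.5]
tcp_rot: [-3.141, -0.002, -0.11]
ft_force: [-0.3, 6.9, 4.4]
opening: 0.003
grip_force: 3.5
```

Request:
move_arm([
  [[-0.011,-0.1,0],0,-1],
  [[-0.011,-0.1,0],0,-1],
  [[0,0,0],0,-1],
])

```text
t: 46.5
eef_pos: [568.9, 102.5, 258.5]
tcp_rot: [-3.141, -0.001, -0.11]
ft_force: [-0.0, 2.7, 3.5]
opening: 0.004
grip_force: 1.5
```

Request:
move_arm([
  [[-0.007,-0.066,0],0,-1],
  [[-0.007,-0.066,0],0,-1],
  [[0,0,0],0,-1],
])

```text
t: 46.75
eef_pos: [568.5, 98.7, 258.5]
tcp_rot: [-3.141, -0.001, -0.11]
ft_force: [0.9, 2.9, 5.5]
opening: 0.008
grip_force: 2.3
```

Request:
move_arm([
  [[-0.007,-0.066,0],0,-1],
  [[-0.007,-0.066,0],0,-1],
  [[0,0,0],0,-1],
])

```text
t: 47.0
eef_pos: [568.1, 95.0, 258.5]
tcp_rot: [-3.14, -0.002, -0.11]
ft_force: [0.1, 7.1, 4.3]
opening: 0.004
grip_force: 3.8
```

Request:
move_arm([
  [[-0.005,-0.05,0],0,-1],
  [[-0.005,-0.05,0],0,-1],
  [[0,0,0],0,-1],
])

```text
t: 47.25
eef_pos: [567.9, 93.3, 258.6]
tcp_rot: [-3.138, -0.002, -0.111]
ft_force: [1.3, 21.7, 4.5]
opening: 0.006
grip_force: 10.6
```

```bash
python3 -c "
from tab import *
t=cam('top');tabs(t);print(loc(env.state()['eef_pos']),env.state()['eef_pos'],env.state()['opening'])
s=cam('side');cv2.imwrite('pics/s9c.png',cv2.resize(s['image'][150:250,270:370,::-1],None,fx=5,fy=5,interpolation=2))"
```

```text
tab None press frame None
[ 1.6 71.6] [567.8748806   93.36679123 258.58147411] 0.0022531034542461552
```

View pics/s9c.png

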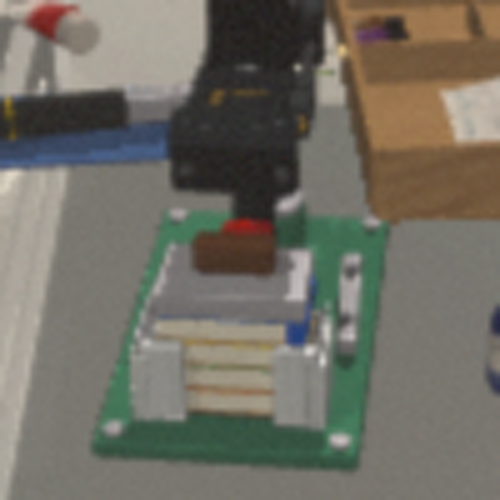

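Request:
move_arm([
  [[-0.004,-0.04,0],0,-1],
  [[0,0,0],0,-1],
  [[0,0,0],0,-1],
  [[0.01,0.1,0],0,-1],
])

```text
t: 47.68
eef_pos: [567.9, 94.6, 258.4]
tcp_rot: [-3.14, -0.002, -0.109]
ft_force: [-0.2, -0.9, 0.4]
opening: 0.003
grip_force: 0.0
```

Request:
move_arm([
  [[0.055,0.5,0],0,-1],
  [[0,0,0.8],0,-1],
  [[0,0,0.8],0,-1],
  [[0,0,0.8],0,-1],
  [[-0.6,0.6,0],0,-1],
  [[-0.6,0.6,0],0,-1],
  [[-0.6,0.6,0],0,-1],
  [[-0.6,0.6,0],0,-1],
  [[-0.6,0.6,0],0,-1],
  [[0,0.6,0],0,-1],
  [[0,0.6,0],0,-1],
])

```text
t: 48.6
eef_pos: [478.7, 235.2, 330.2]
tcp_rot: [3.141, -0.0, -0.109]
ft_force: [0.5, -0.1, -0.6]
opening: 0.002
grip_force: 0.0
```

```bash
python3 - <<'E'
from tab import *
s0=env.state();print(s0['eef_pos'])
t=cam('top'); save(t,'t10.png'); HSV['tab']=((0,180,120),(6,255,255)); r=subrect(t,'tab',87,(265,190,330,225)); print(r, loc(r[0]))
for q in cut_out('weight',t)[:3]: print(q['confidence'],q['at'],rect(t,q['region'],92),loc(rect(t,q['region'],92)[0]))
for q in cut_out('bolt_head',t)[:3]: print('bolt',q['confidence'],q['at'],rect(t,q['region'],64))
for k in('wrench','socket','mat'):
  for q in cut_out(k,t)[:2]: print(k,q['confidence'],q['at'],q['region'].sum(),rect(t,q['region'],24 if k!='mat' else 4))
a=cv2.resize(t['image'][170:250,240:340,::-1],None,fx=6,fy=6,interpolation=2)
b=cv2.resize(t['image'][190:290,170:230,::-1],None,fx=4.8,fy=4.8,interpolation=2)
cv2.imwrite('pics/t10c.png',a); cv2.imwrite('pics/t10d.png',b)
E
```

```text
[478.69550087 235.18575853 330.20242385]
(array([562.2,  78.1]), array([27.8, 16.6]), -0.103) [-2.3 55.8]
0.7 [322.2, 206.3] (array([558.1,  20.7]), array([82.4, 54.9]), -0.114) [-0.1 -1.7]
0.48 [341.8, 154.7] (array([708.9, -37.7]), array([42.8, 30.6]), 0.007) [156.2 -43.2]
bolt 0.5 [299.7, 205.6] (array([558.9,  69.9]), array([89.1, 39.9]), -0.135)
bolt 0.44 [263.3, 202.3] (array([573.8, 183.7]), array([17., 17.]), -1.559)
socket 0.71 [291.2, 208.9] 3759 (array([562.8,  90.5]), array([260.7, 152. ]), 1.471)
mat 0.61 [184.3, 206.5] 59 (array([565. , 423.1]), array([27.9, 20.8]), -0.494)
mat 0.34 [291.7, 210.2] 3597 (array([564.7,  92.4]), array([262.8, 152.2]), 1.454)
```

View pics/t10c.png

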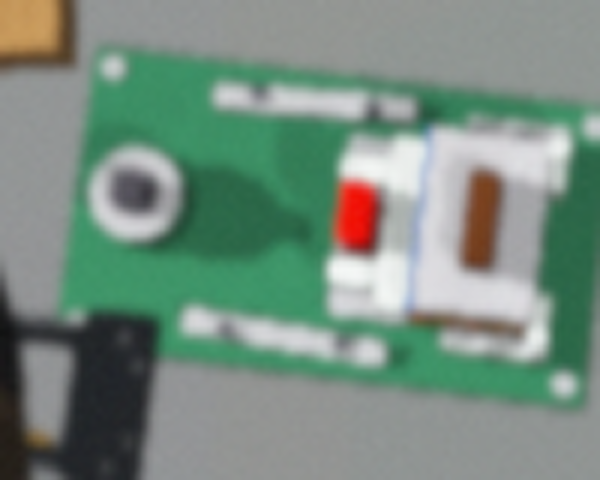

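Request:
move_arm([
  [[0,-0.9,0.3],0,0],
  [[0,-0.9,0.3],0,0],
  [[0,-0.9,0.3],0,0],
  [[0,-0.9,0],0,0],
  [[0,-0.9,0],0,0],
  [[0,-0.9,0],0,0],
  [[0,-0.9,0],0,0],
  [[0,-0.9,0],0,0],
  [[0,-0.5,0],0,0],
  [[0,0,0],0,0],
])

```text
t: 49.73
eef_pos: [479.4, 0.7, 356.7]
tcp_rot: [3.141, -0.0, -0.113]
ft_force: [0.6, -0.8, -0.1]
opening: 0.5
grip_force: 0.0
```

```bash
python3 - <<'E'
from tab import *
t=cam('top'); save(t,'t11.png')
for k in('wrench','socket','mat','bolt_head'):
  for q in cut_out(k,t)[:3]: print(k,q['confidence'],np.round(q['at']),q['region'].sum(),rect(t,q['region'],{'mat':4,'bolt_head':60}.get(k,20)))
# dark/steel on blue mat: not-blue inside mat hull
h=cv2.cvtColor(t['image'],cv2.COLOR_RGB2HSV)
b=cv2.resize(t['image'][195:290,175:225,::-1],None,fx=8,fy=6,interpolation=2); cv2.imwrite('pics/t11c.png',b)
m=cv2.inRange(h,*HSV['mat']); cs,_=cv2.findContours(m,cv2.RETR_EXTERNAL,2); c=max(cs,key=cv2.contourArea); hull=cv2.convexHull(c)
f=np.zeros_like(m); cv2.drawContours(f,[hull],-1,255,-1); f=cv2.erode(f,np.ones((3,3))); w=f&~m
n,l,st,ce=cv2.connectedComponentsWithStats(w); i=1+np.argmax(st[1:,4]); g=l==i
print('mat',rect(t,f>0,4)); print('wrench blob',g.sum(),rect(t,g,20))
E
```

```text
wrench 0.84 [200. 241.] 701 (array([471.2, 369.3]), array([199.2,  43.7]), 0.178)
socket 0.53 [197. 213.] 193 (array([545.9, 382.8]), array([44.6, 41. ]), 0.05)
mat 0.84 [206. 244.] 2397 (array([459.9, 369.3]), array([239.5, 111.7]), 0.095)
mat 0.57 [315. 156.] 177 (array([726. ,  37.7]), array([49.4, 36.3]), 0.012)
bolt_head 0.37 [264. 202.] 29 (array([572.8, 185.7]), array([14.3, 14.1]), 0.03)
mat (array([462. , 368.9]), array([232.6, 105.1]), 0.097)
wrench blob 612 (array([472.7, 368.1]), array([196.4,  41.1]), 0.2)
```

View pics/t11c.png

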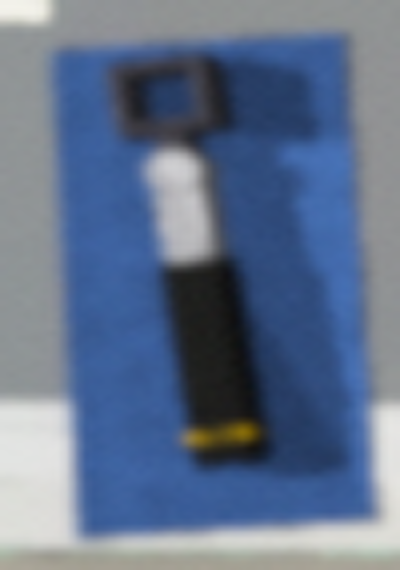

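```bash
python3 - <<'E'
from tab import *
t=cam('top')
a=ray(t,(203.9,270.8),28);b=ray(t,(195.4,211.2),28);c_=ray(t,(196.4,220.3),28)
d=b-a;print(a,b,np.hypot(*d[:2]),np.arctan2(d[1],d[0]));
h=cv2.cvtColor(t['image'],cv2.COLOR_RGB2HSV)
# grip edges: dark pixels
q=cv2.resize(t['image'],None,fx=8,fy=8,interpolation=2);g=cv2.cvtColor(q,cv2.COLOR_RGB2GRAY)
for r in (243,248,253,258,263):
    row=g[r*8+4,180*8:225*8].astype(int); i=np.where(row<60)[0]; 
    if len(i): u=(180*8+(i[0]+i[-1])/2-3.5)/8; X=ray(t,(u,r),28); print(r,round(u,2),(i[-1]-i[0])/8,np.round(X,1))
m=cv2.inRange(h,(0,0,0),(180,90,255))
s=cam('side')
for k in('wrench','socket'):
  for q in cut_out(k,s)[:2]: print(k,round(q['confidence'],2),np.round(q['at']),rect(s,q['region'],16))
print(proj(s,[548,383,28]))
cv2.imwrite('pics/s11c.png',cv2.resize(s['image'][150:190,250:350,::-1],None,fx=7,fy=7,interpolation=2))
E
```

```text
[378.70640215 348.82703436  28.        ] [548.82219542 381.96229849  28.        ] 173.31280635712386 0.19237195025079964
243 200.38 10.625 [457.3 362.9  28. ]
248 201.19 10.5 [443.  359.8  28. ]
253 202.19 11.5 [428.9 356.2  28. ]
258 202.94 11.75 [414.7 353.4  28. ]
263 204.56 13.5 [400.7 348.   28. ]
wrench 0.6 [307. 169.] (array([516.8, 387.2]), array([106. ,  81.1]), 0.007)
socket 0.54 [315. 166.] (array([546. , 387.2]), array([81.2, 47.7]), -1.564)
[np.float64(315.9457709001751), np.float64(166.44740314446014)]
```

View pics/s11c.png

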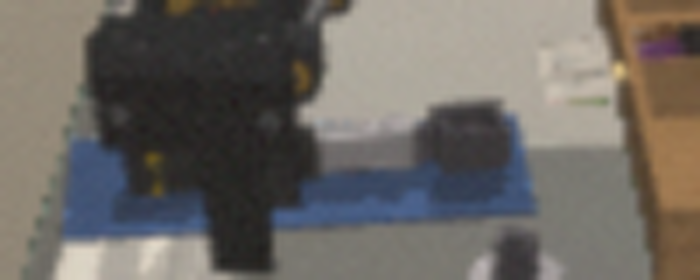

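```bash
cat > fit.py <<'E'
from tab import *
from scipy.optimize import minimize
def boltimg(n=5):
    ts=[cam('top') for _ in range(n)]; t=ts[-1]; t['image']=np.mean([q['image'] for q in ts],0); return t
def render(t,prm,x0,y0,w,h,S=6):
    bx,by,yaw,gw,gt,gs,bg,sg=prm
    im=np.full((h*S,w*S),bg,np.float32)
    P=lambda X:[((u-x0+.5)*S-.5,(v-y0+.5)*S-.5) for u,v in [proj(t,X)]][0]
    def poly(pts,col): cv2.fillPoly(im,[np.round(np.array([P(X) for X in pts])*16).astype(np.int32)],float(col),shift=4)
    a=np.linspace(0,2*np.pi,40)
    poly([(bx+22*np.cos(k),by+22*np.sin(k),46) for k in a],gw)
    cr=[(9,9),(-9,9),(-9,-9),(9,-9)]; C=[(bx+np.cos(yaw)*u-np.sin(yaw)*v,by+np.sin(yaw)*u+np.cos(yaw)*v) for u,v in cr]
    hull=cv2.convexHull(np.array([P((*q,z)) for q in C for z in(46,64)],np.float32))[:,0]
    cv2.fillPoly(im,[np.round(hull*16).astype(np.int32)],float(gs),shift=4)
    poly([(*q,64) for q in C],gt)
    im=cv2.GaussianBlur(im,(0,0),max(abs(sg),.1)*S)
    return cv2.resize(im,(w,h),interpolation=cv2.INTER_AREA)
if __name__=='__main__':
    t=boltimg(); g=cv2.cvtColor(t['image'].astype(np.float32),cv2.COLOR_RGB2GRAY)
    u,v=proj(t,(576.5,186.4,60)); x0,y0,w,h=int(u)-6,int(v)-6,13,13; T=g[y0:y0+h,x0:x0+w]
    wgt=np.zeros((h,w)); yy,xx=np.mgrid[:h,:w]; wgt=(np.hypot(xx+x0-u,yy+y0-v)<6.0)
    best=[]
    for yaw in np.arange(-1.68,-.11,.13):
        f=lambda p:(((render(t,p,x0,y0,w,h)-T)**2)*wgt).sum()
        r=minimize(f,[576,186,yaw,190,80,60,120,.7],method='Nelder-Mead',options=dict(maxiter=1500,initial_simplex=None)); best.append((r.fun,r.x))
    best.sort(key=lambda b:b[0])
    for b in best[:5]: print(round(b[0],1),np.round(b[1],2),'bolt angle',round((PY-b[1][2])%(np.pi/2),3))
E
python3 fit.py
```

```text
20487.0 [ 5.7671e+02  1.8457e+02 -2.4000e-01  1.8500e+02  7.2150e+01  5.6870e+01
  1.3908e+02  7.7000e-01] bolt angle 0.131
20496.9 [ 5.7610e+02  1.8467e+02 -4.0000e-01  1.8710e+02  7.4430e+01  5.5460e+01
  1.2284e+02  8.0000e-01] bolt angle 0.288
21168.4 [576.37 184.38  -1.75 183.61  74.71  61.26 114.07   0.74] bolt angle 0.068
22197.8 [576.06 184.14  -1.53 192.82  63.94  60.03  88.93   0.91] bolt angle 1.424
22258.4 [ 5.7679e+02  1.8440e+02 -1.2000e-01  1.8811e+02  7.3440e+01  6.7100e+01
  1.1008e+02  8.1000e-01] bolt angle 0.013
```

Request:
move_arm([
  [[-0.0525,0.602,0],1,0.2],
  [[-0.0525,0.602,0],1,0.2],
  [[-0.0525,0.602,0],1,0.2],
  [[-0.0525,0.602,0],1,0.2],
  [[-0.0525,0.602,0],1,0.2],
  [[-0.0525,0.602,0],1,0.2],
  [[-0.0525,0.602,0],1,0.2],
  [[-0.0525,0.602,0],1,0.2],
  [[-0.0525,0.602,0],1,0.2],
  [[-0.0525,0.602,0],1,0.2],
  [[-0.0525,0.602,0],1,0.2],
  [[-0.0525,0.602,0],1,0.2],
  [[-0.0525,0.602,0],1,0.2],
  [[-0.0525,0.602,0],1,0.2],
  [[-0.0525,0.602,0],1,0.2],
  [[-0.0525,0.602,0],1,0.2],
  [[-0.0525,0.602,0],1,0.2],
  [[-0.0525,0.602,0],1,0.2],
  [[-0.0525,0.602,0],1,0.2],
  [[-0.0525,0.602,0],1,0.2],
])

```text
t: 52.1
eef_pos: [447.9, 365.8, 356.6]
tcp_rot: [-3.142, 0.0, 1.494]
ft_force: [0.2, 1.2, -0.6]
opening: 0.598
grip_force: 0.0
```

Request:
move_arm([
  [[0,0,-0.15],1,0.2],
  [[0,0,-0.15],1,0.2],
  [[0,0,-0.15],1,0.2],
  [[0,0,-0.15],1,0.2],
  [[0,0,-0.15],1,0.2],
  [[0,0,-0.15],1,0.2],
  [[0,0,-0.15],1,0.2],
  [[0,0,-0.15],1,0.2],
  [[0,0,-0.15],1,0.2],
  [[0,0,-0.15],1,0.2],
  [[0,0,-0.15],1,0.2],
  [[0,0,-0.15],1,0.2],
  [[0,0,-0.15],1,0.2],
  [[0,0,-0.15],1,0.2],
  [[0,0,-0.15],1,0.2],
  [[0,0,-0.15],1,0.2],
  [[0,0,-0.15],1,0.2],
  [[0,0,-0.15],1,0.2],
  [[0,0,-0.15],1,0.2],
  [[0,0,-0.15],1,0.2],
])

```text
t: 53.77
eef_pos: [448.1, 364.9, 266.4]
tcp_rot: [3.142, -0.0, 3.094]
ft_force: [-0.5, -0.5, 0.7]
opening: 0.602
grip_force: 0.0
```

Request:
move_arm([
  [[0,0,0],0.78,0.2],
  [[0,0,0],0.78,0.2],
  [[0,0,0],0.78,0.2],
  [[0,0,0],0.78,0.2],
  [[0,0,0],0,0.2],
  [[0,0,0],0,0.2],
])

```text
t: 54.27
eef_pos: [448.1, 364.9, 266.6]
tcp_rot: [3.142, -0.0, -2.945]
ft_force: [0.1, -0.5, -0.3]
opening: 0.6
grip_force: 0.0
```

```bash
python3 - <<'E'
from tab import *
t=cam('top'); s=cam('side'); e=env.state(); print(e['eef_pos'],e['tcp_rot'],e['joints'])
a=cv2.resize(t['image'][195:285,160:250,::-1],None,fx=4.4,fy=4.4,interpolation=2); b=cv2.resize(s['image'][140:200,240:340,::-1],None,fx=4,fy=6.6,interpolation=2)
cv2.imwrite('pics/w1.png',np.hstack([a,b]))
E
```

```text
[448.07307737 364.89380931 266.68105982] [ 3.14151665e+00 -5.71263936e-06 -2.94512548e+00] [ 5.69135890e-01  5.97250101e-01  1.80800749e+00  1.08502192e-04
  7.36312710e-01 -1.19820801e+00]
```

View pics/w1.png

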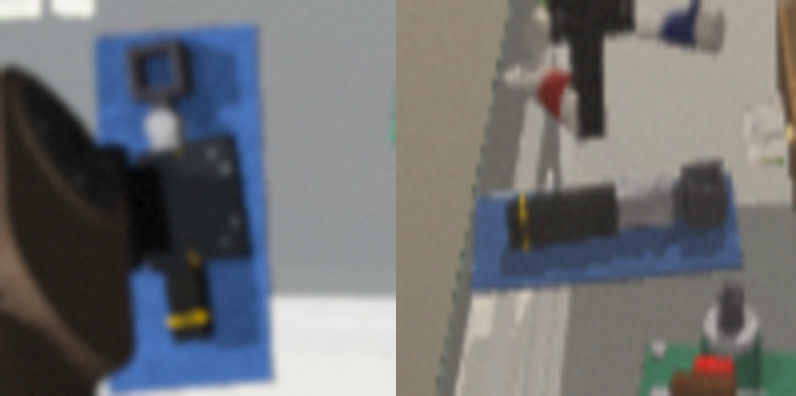

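Request:
move_arm([
  [[0,-0.08,-0.457],0,0.2],
  [[0,0,-0.457],0,0.2],
  [[0,0,-0.457],0,0.2],
  [[0,0,-0.457],0,0.2],
  [[0,0,-0.457],0,0.2],
  [[0,0,0],0,0.2],
  [[0,0,0],0,-1],
  [[0,0,0],0,-1],
  [[0,0,0],0,-1],
  [[0,0,0],0,-1],
  [[0,0,0],0,-1],
  [[0,0,0],0,-1],
  [[0,0,0],0,-1],
  [[0,0,0],0,-1],
  [[0,0,0],0,-1],
  [[0,0,0],0,-1],
])

```text
t: 55.7
eef_pos: [448.1, 362.7, 198.8]
tcp_rot: [3.141, 0.001, -2.943]
ft_force: [-1.3, 1.8, 5.8]
opening: 0.253
grip_force: 30.0
```

Request:
move_arm([
  [[0,0,0.5],0,-1],
  [[0,0,0.8],0,-1],
  [[0,0,0.8],0,-1],
  [[0,0,0.3],0,-1],
  [[0,0,0],0,-1],
  [[0,0,0],0,-1],
])

```text
t: 56.2
eef_pos: [447.8, 362.3, 269.6]
tcp_rot: [3.142, -0.0, -2.943]
ft_force: [-0.3, -1.5, -2.9]
opening: 0.248
grip_force: 30.0
```

```bash
cat > head.py <<'E'
from fit import *
def headrender(t,prm,zt,x0,y0,w,h,S=6):
    bx,by,yaw,gt,gi,bg,sg=prm
    im=np.full((h*S,w*S),bg,np.float32)
    def sq(r,z):
        o=[]
        for u,v in[(r,r),(-r,r),(-r,-r),(r,-r)]:
            p=proj(t,(bx+np.cos(yaw)*u-np.sin(yaw)*v,by+np.sin(yaw)*u+np.cos(yaw)*v,z)); o.append(((p[0]-x0+.5)*S-.5,(p[1]-y0+.5)*S-.5))
        return np.array(o,np.float32)
    F=lambda pts,c:cv2.fillPoly(im,[np.round(pts*16).astype(np.int32)],float(c),shift=4)
    F(cv2.convexHull(np.vstack([sq(19,zt),sq(19,zt-24)]))[:,0],gi); F(sq(19,zt),gt)
    # hole: walls dark then through-view = intersection of top and bottom hole
    F(sq(11,zt),gi)
    ok,inter=cv2.intersectConvexConvex(sq(11,zt),sq(11,zt-24))
    if ok>0: F(inter[:,0],bg)
    im=cv2.GaussianBlur(im,(0,0),max(abs(sg),.1)*S); return cv2.resize(im,(w,h),interpolation=cv2.INTER_AREA)
def fithead(t,e,zt,yaw0,ch=None):
    g=t['image'].astype(np.float32); g=g[:,:,2] if ch is None else g@np.array(ch,np.float32)
    c0=np.array(e[:2])+105*np.array([np.cos(yaw0),np.sin(yaw0)]); u,v=proj(t,(*c0,zt-10))
    x0,y0,w,h=int(u)-11,int(v)-11,23,23; T=g[y0:y0+h,x0:x0+w]; yy,xx=np.mgrid[:h,:w]
    # ignore far pixels and the handle side
    pc=np.array(proj(t,(*e[:2],zt-10)))-[u,v]; pc/=np.hypot(*pc)
    wgt=(np.hypot(xx+x0-u,yy+y0-v)<10.5)&((xx+x0-u)*pc[0]+(yy+y0-v)*pc[1]<6)
    best=None
    for dx,dy in [(0,0),(4,0),(-4,0),(0,4),(0,-4)]:
        f=lambda p:(((headrender(t,p,zt,x0,y0,w,h)-T)**2)*wgt).sum()+4000*(p[2]-yaw0)**2
        r=minimize(f,[c0[0]+dx,c0[1]+dy,yaw0,70,50,150,.7],method='Nelder-Mead',options=dict(maxiter=1500))
        if best is None or r.fun<best.fun: best=r
    x=best.x; d=x[:2]-np.array(e[:2]); print('head',np.round(x,2),'res',round(best.fun),'rms',round((best.fun/wgt.sum())**.5,1),'dist',np.hypot(*d).round(1),'dir',np.arctan2(d[1],d[0]).round(3),'c0',c0.round(1))
    return x
E
python3 - <<'E'
from head import *
t=boltimg(4); e=env.state(); print(e['eef_pos'],e['tcp_rot'],e['ft_force'].round(1),e['moment'].round(2))
yaw=e['tcp_rot'][2]+np.pi
fithead(t,e['eef_pos'],e['eef_pos'][2]-194.5+24,yaw)
q=cut_out('socket',t)[:2]
for k in q: print(k['confidence'],np.round(k['at']),rect(t,k['region'],e['eef_pos'][2]-185))
E
python3 fit.py
```

```text
[447.93667231 362.37579591 268.8224443 ] [-3.14091684e+00 -1.98950252e-03 -2.94324627e+00] [-0.9  0.3 -3.1] [ 0.08 -0.12 -0.03]
head [5.5049e+02 3.8266e+02 1.5000e-01 8.1010e+01 5.1980e+01 1.5946e+02
 6.9000e-01] res 38708 rms 11.5 dist 104.5 dir 0.195 c0 [550.9 383.1]
0.49 [190. 207.] (array([547., 380.]), array([47.1, 43.3]), 0.197)
10388.3 [576.45 184.89  -1.71 219.8   74.65   5.28  68.36   1.21] bolt angle 0.029
11909.8 [ 5.7630e+02  1.8467e+02 -1.1000e-01  2.1875e+02  7.5550e+01  2.3170e+01
  9.0670e+01  1.2000e+00] bolt angle 0.003
13245.8 [ 5.7658e+02  1.8493e+02 -4.8000e-01  2.1091e+02  6.9650e+01  5.8600e+01
  1.0602e+02  1.1800e+00] bolt angle 0.371
14729.4 [ 5.7633e+02  1.8466e+02 -2.5000e-01  2.0380e+02  7.9370e+01  6.0800e+01
  9.7850e+01  8.6000e-01] bolt angle 0.14
14824.7 [ 5.7647e+02  1.8495e+02 -3.8000e-01  1.9863e+02  7.9270e+01  6.0820e+01
  1.2291e+02  8.4000e-01] bolt angle 0.273
```

```bash
cat > yaw.py <<'E'
from fit import *
from scipy.optimize import minimize
def basis(t,bx,by,yaw,x0,y0,w,h,S=8,sg=.72):
    """label image regions -> blurred coverage maps: bg, washer, 4 sides, top"""
    lab=np.zeros((h*S,w*S),np.uint8); P=lambda X:[(u-x0+.5)*S-.5 for u in [proj(t,X)[0]]]+[(proj(t,X)[1]-y0+.5)*S-.5]
    def F(pts,k): cv2.fillPoly(lab,[np.round(np.array([P(X) for X in pts])*16).astype(np.int32)],k,shift=4)
    a=np.linspace(0,2*np.pi,40); F([(bx+22*np.cos(k),by+22*np.sin(k),46) for k in a],1)
    C=[(bx+np.cos(yaw)*u-np.sin(yaw)*v,by+np.sin(yaw)*u+np.cos(yaw)*v) for u,v in[(9,9),(-9,9),(-9,-9),(9,-9)]]
    o=-t['R'].T@t['t_']
    for i in range(4):
        p,q=np.array(C[i]),np.array(C[(i+1)%4]); n=(p+q)/2-[bx,by]
        if n@(o[:2]-(p+q)/2)>0: F([(*p,46),(*q,46),(*q,64),(*p,64)],2+i)
    F([(*p,64) for p in C],6)
    return [cv2.resize(cv2.GaussianBlur((lab==k).astype(np.float32),(0,0),sg*S),(w,h),interpolation=cv2.INTER_AREA) for k in range(7) if (lab==k).any()]
def prof(name,rad,n=5):
    ts=[cam(name) for _ in range(n)]; t=ts[-1]; I=np.mean([q['image'] for q in ts],0)
    u,v=proj(t,(576.4,185.2,56)); x0,y0,w,h=int(u)-9,int(v)-9,19,19; T=I[y0:y0+h,x0:x0+w].reshape(-1,3)
    yy,xx=np.mgrid[:h,:w]; W=(np.hypot(xx+x0-u,yy+y0-v)<rad).ravel()
    def f(p,yaw):
        A=np.stack([b.ravel() for b in basis(t,*p,yaw,x0,y0,w,h)],1)[W]; A_=np.vstack([A,1e-2*np.eye(A.shape[1])]); Y=np.vstack([T[W],np.zeros((A.shape[1],3))])
        c=np.linalg.lstsq(A_,Y,rcond=None)[0]; return ((A@c-T[W])**2).sum()
    for b in np.arange(-.1,.5,.05):
        r=minimize(f,[576.4,185.2],args=(PY-b,),method='Nelder-Mead',options=dict(maxiter=120,xatol=.1,initial_simplex=[[576.4,185.2],[579,185.2],[576.4,188]])); print(name,round(b,2),r.x.round(1),round(r.fun))
if __name__=='__main__': prof('top',6.5); prof('side',6.5)
E
python3 yaw.py
```

```text
top -0.1 [575.6 184.3] 70711
top -0.05 [575.1 184.4] 66974
top 0.0 [574.9 184.5] 65931
top 0.05 [575.4 184.8] 64631
top 0.1 [575.3 184.6] 66116
top 0.15 [575.6 184.8] 66100
top 0.2 [575.6 184.7] 67435
top 0.25 [575.9 185. ] 69808
top 0.3 [575.4 184.5] 72140
top 0.35 [575.6 184.7] 75123
top 0.4 [575.6 184.6] 78633
top 0.45 [576.  184.6] 82392
side -0.1 [575.5 186.1] 53974
side -0.05 [575.5 186. ] 54134
side 0.0 [576.2 186. ] 54243
side 0.05 [576.2 185.7] 55653
side 0.1 [576.7 185.2] 58288
side 0.15 [577.  186.4] 59876
side 0.2 [576.8 185.1] 64390
side 0.25 [577.4 185.6] 68756
side 0.3 [577.5 185.5] 72099
side 0.35 [577.6 184.9] 76632
side 0.4 [577.9 185.1] 80685
side 0.45 [577.6 185.6] 86459
```

Request:
move_arm([
  [[0.104,-0.656,0.07],-0.607,-1],
  [[0.104,-0.656,0.07],-0.607,-1],
  [[0.104,-0.656,0.07],-0.607,-1],
  [[0.104,-0.656,0.07],-0.607,-1],
  [[0.104,-0.656,0.07],-0.607,-1],
  [[0.104,-0.656,0.07],-0.607,-1],
  [[0.104,-0.656,0.07],-0.607,-1],
  [[0.104,-0.656,0.07],-0.607,-1],
  [[0,0,0],0,-1],
  [[0,0,-0.1],0,-1],
  [[0,0,0],0,-1],
])

```text
t: 58.12
eef_pos: [473.0, 205.3, 283.6]
tcp_rot: [3.141, -0.0, 2.952]
ft_force: [0.5, 0.7, -3.4]
opening: 0.248
grip_force: 30.0
```

```bash
python3 - <<'E'
from head import *
t=boltimg(4); e=env.state(); print(e['eef_pos'],e['tcp_rot'],e['ft_force'].round(1))
yaw=e['tcp_rot'][2]+np.pi; zt=e['eef_pos'][2]-194.5+24
if yaw>np.pi: yaw-=2*np.pi
print('pred socket',e['eef_pos'][:2]+105*np.array([np.cos(yaw),np.sin(yaw)]),yaw)
fithead(t,e['eef_pos'],zt,yaw,(.33,.33,.33))
E
```

```text
[472.8607557  205.6948891  283.80366592] [ 3.14156181e+00 -2.08497803e-04  2.95284609e+00] [-0.4  0.2 -3.1]
pred socket [575.99597525 185.99396304] -0.1887465637164798
head [ 5.8008e+02  1.8704e+02 -1.7000e-01  9.0420e+01  4.1140e+01  1.3534e+02
  7.5000e-01] res 93802 rms 17.8 dist 108.8 dir -0.172 c0 [576. 186.]
```

Request:
move_arm([
  [[0,-0.017,-0.3],0,-1],
  [[0,0,-0.2],0,-1],
  [[0,0,-0.2],0,-1],
  [[0,0,-0.1],0,-1],
  [[0,0,-0.1],0,-1],
  [[0,0,0],0,-1],
])

```text
t: 58.82
eef_pos: [473.0, 204.5, 256.2]
tcp_rot: [-3.141, -0.001, 2.952]
ft_force: [0.4, 1.2, -2.7]
opening: 0.252
grip_force: 30.0
```

Request:
move_arm([
  [[0,0,-0.07],0,-1],
  [[0,0,-0.07],0,-1],
  [[0,0,0],0,-1],
  [[0,0,0],0,-1],
])

```text
t: 59.15
eef_pos: [473.0, 204.5, 252.8]
tcp_rot: [3.142, -0.0, 2.951]
ft_force: [0.7, 1.2, -3.0]
opening: 0.253
grip_force: 30.0
```

Request:
move_arm([
  [[0,0,-0.1],0,-1],
  [[0,0,-0.1],0,-1],
  [[0,0,-0.1],0,-1],
  [[0,0,-0.05],0,-1],
  [[0,0,0],0,-1],
  [[0,0,0],0,-1],
])

```text
t: 59.65
eef_pos: [473.0, 204.5, 242.1]
tcp_rot: [-3.142, -0.0, 2.951]
ft_force: [-0.0, 0.1, -3.3]
opening: 0.253
grip_force: 30.0
```

```bash
cat > arc.py <<'E'
import numpy as np,sys
def arc(w0,w1,n,R): 
    w=np.linspace(w0,w1,n+1); p=-R*np.c_[np.cos(w),np.sin(w)]; d=np.diff(p,axis=0)/30
    print([[[round(a,3),round(b,3),0],round((w1-w0)/n/.08,3),-1] for a,b in d])
arc(*map(float,sys.argv[1:3]),int(sys.argv[3]),float(sys.argv[4]))
E
python3 arc.py -.19 -1.0 14 105; python3 arc.py -1.0 -1.25 5 105
```

```text
[[[np.float64(0.044), np.float64(0.198), 0], -0.723, -1], [[np.float64(0.055), np.float64(0.195), 0], -0.723, -1], [[np.float64(0.066), np.float64(0.191), 0], -0.723, -1], [[np.float64(0.077), np.float64(0.187), 0], -0.723, -1], [[np.float64(0.088), np.float64(0.182), 0], -0.723, -1], [[np.float64(0.099), np.float64(0.177), 0], -0.723, -1], [[np.float64(0.109), np.float64(0.171), 0], -0.723, -1], [[np.float64(0.118), np.float64(0.164), 0], -0.723, -1], [[np.float64(0.128), np.float64(0.157), 0], -0.723, -1], [[np.float64(0.136), np.float64(0.15), 0], -0.723, -1], [[np.float64(0.145), np.float64(0.141), 0], -0.723, -1], [[np.float64(0.153), np.float64(0.133), 0], -0.723, -1], [[np.float64(0.16), np.float64(0.124), 0], -0.723, -1], [[np.float64(0.167), np.float64(0.114), 0], -0.723, -1]]
[[[np.float64(0.15), np.float64(0.091), 0], -0.625, -1], [[np.float64(0.154), np.float64(0.083), 0], -0.625, -1], [[np.float64(0.158), np.float64(0.075), 0], -0.625, -1], [[np.float64(0.161), np.float64(0.067), 0], -0.625, -1], [[np.float64(0.165), np.float64(0.059), 0], -0.625, -1]]
```

Request:
move_arm([
  [[0.044,0.198,0],-0.723,-1],
  [[0.055,0.195,0],-0.723,-1],
  [[0.066,0.191,0],-0.723,-1],
  [[0.077,0.187,0],-0.723,-1],
  [[0.088,0.182,0],-0.723,-1],
  [[0.099,0.177,0],-0.723,-1],
  [[0.109,0.171,0],-0.723,-1],
  [[0,0,0],0,-1],
])

```text
t: 60.32
eef_pos: [489.2, 244.5, 242.3]
tcp_rot: [3.141, -0.0, 2.544]
ft_force: [-0.7, 2.6, -3.0]
opening: 0.247
grip_force: 30.0
```

Request:
move_arm([
  [[0.118,0.164,0],-0.723,-1],
  [[0.128,0.157,0],-0.723,-1],
  [[0.136,0.15,0],-0.723,-1],
  [[0.145,0.141,0],-0.723,-1],
  [[0.153,0.133,0],-0.723,-1],
  [[0.16,0.124,0],-0.723,-1],
  [[0.167,0.114,0],-0.723,-1],
  [[0,0,0],0,-1],
])

```text
t: 60.98
eef_pos: [519.5, 273.9, 242.2]
tcp_rot: [3.142, -0.001, 2.139]
ft_force: [-4.5, 4.5, -2.5]
opening: 0.251
grip_force: 30.0
```

```bash
python3 -c "
from h import *
e=env.state();print(e['eef_pos'].round(1),e['tcp_rot'].round(3),e['ft_force'].round(1),e['moment'].round(2),e['joints'].round(2),e['opening'])
w=e['tcp_rot'][2]-np.pi;print(w,e['eef_pos'][:2]+105*np.array([np.cos(w),np.sin(w)]))"
```

```text
[519.5 273.9 242.2] [ 3.142e+00 -1.000e-03  2.139e+00] [-4.5  4.5 -2.5] [0.81 0.46 0.03] [ 0.37  0.64  1.8   0.    0.7  -0.2 ] 0.25099040499983055
-1.0030658186608519 [575.97552878 185.34908724]
```

Request:
move_arm([
  [[0.133,0.119,0],-0.625,-1],
  [[0.154,0.083,0],-0.625,-1],
  [[0.158,0.075,0],-0.625,-1],
  [[0,0,0],0,-1],
])

```text
t: 61.32
eef_pos: [533.1, 281.5, 242.2]
tcp_rot: [3.142, -0.0, 1.99]
ft_force: [-2.0, 0.3, -2.3]
opening: 0.251
grip_force: 30.0
```

Request:
move_arm([
  [[0.161,0.067,0],-0.625,-1],
  [[0.165,0.059,0],-0.625,-1],
  [[0,0,0],0,-1],
])

```text
t: 61.57
eef_pos: [542.7, 285.2, 242.2]
tcp_rot: [-3.141, -0.0, 1.891]
ft_force: [-2.3, 2.2, -3.2]
opening: 0.25
grip_force: 30.0
```

```bash
cat > st.py <<'E'
from h import *
e=env.state();print(e['eef_pos'].round(1),e['tcp_rot'].round(3),e['ft_force'].round(1),e['moment'].round(2),e['opening'].round(3))
w=e['tcp_rot'][2]-np.pi;print(w,e['eef_pos'][:2]+105*np.array([np.cos(w),np.sin(w)]),'tang',-e['ft_force'][:2]@[-np.sin(w),np.cos(w)],'rad',-e['ft_force'][:2]@[np.cos(w),np.sin(w)])
E
python3 st.py; python3 arc.py -1.25 -1.6 7 105;python3 arc.py -1.25 -1.6 7 70
```

```text
[[[np.float64(0.167), np.float64(0.051), 0], -0.625, -1], [[np.float64(0.17), np.float64(0.043), 0], -0.625, -1], [[np.float64(0.172), np.float64(0.034), 0], -0.625, -1], [[np.float64(0.173), np.float64(0.025), 0], -0.625, -1], [[np.float64(0.174), np.float64(0.017), 0], -0.625, -1], [[np.float64(0.175), np.float64(0.008), 0], -0.625, -1], [[np.float64(0.175), np.float64(-0.001), 0], -0.625, -1]]
[[[np.float64(0.112), np.float64(0.034), 0], -0.625, -1], [[np.float64(0.113), np.float64(0.028), 0], -0.625, -1], [[np.float64(0.114), np.float64(0.023), 0], -0.625, -1], [[np.float64(0.115), np.float64(0.017), 0], -0.625, -1], [[np.float64(0.116), np.float64(0.011), 0], -0.625, -1], [[np.float64(0.117), np.float64(0.005), 0], -0.625, -1], [[np.float64(0.117), np.float64(-0.0), 0], -0.625, -1]]Traceback (most recent call last):
  File "st.py", line 2, in <module>
    e=env.state();print(e['eef_pos'].round(1),e['tcp_rot'].round(3),e['ft_force'].round(1),e['moment'].round(2),e['opening'].round(3))
                                                                                                                ^^^^^^^^^^^^^^^^^^
AttributeError: 'float' object has no attribute 'round'
```

Request:
move_arm([
  [[0.167,0.051,0],-0.625,-1],
  [[0,0,0],0,-1],
])

```text
t: 61.73
eef_pos: [547.5, 286.7, 242.2]
tcp_rot: [-3.142, -0.0, 1.842]
ft_force: [-1.8, 2.1, -3.2]
opening: 0.25
grip_force: 30.0
```

Request:
move_arm([
  [[0.17,0.043,0],-0.625,-1],
  [[0,0,0],0,-1],
])

```text
t: 61.9
eef_pos: [552.4, 287.9, 242.2]
tcp_rot: [-3.141, -0.0, 1.793]
ft_force: [-4.5, 1.5, -3.2]
opening: 0.251
grip_force: 30.0
```

```bash
sed -i "s/,e\['opening'\].round(3)//" st.py; python3 st.py
```

```text
[552.4 287.9 242.2] [-3.141 -0.     1.793] [-4.5  1.5 -3.2] [0.37 0.37 0.07]
-1.3488774909443089 [575.55499478 185.51063694] tang 4.09277399572033 rad 2.4559067965593995
```

Request:
move_arm([
  [[0.172,0.034,0],-0.625,-1],
  [[0,0,0],0,-1],
])

```text
t: 62.07
eef_pos: [557.4, 288.9, 242.0]
tcp_rot: [-3.14, 0.0, 1.743]
ft_force: [-5.1, 1.9, -2.2]
opening: 0.253
grip_force: 30.0
```

Request:
move_arm([
  [[0.115,0.017,0],-0.625,-1],
  [[0.116,0.011,0],-0.625,-1],
  [[0,0,0],0,-1],
])

```text
t: 62.32
eef_pos: [564.3, 289.8, 242.0]
tcp_rot: [-3.14, 0.0, 1.643]
ft_force: [-5.3, 1.8, -1.4]
opening: 0.25
grip_force: 30.0
```

```bash
python3 st.py
```

```text
[564.3 289.8 242. ] [-3.14   0.     1.643] [-5.3  1.8 -1.4] [0.37 0.88 0.01]
-1.4986700993094186 [571.82164392 185.03393563] tang 5.133624240114716 rad 2.1916348529905623
```

```bash
python3 arc.py -1.5 -1.8 6 70
```

```text
[[[np.float64(0.117), np.float64(0.005), 0], -0.625, -1], [[np.float64(0.117), np.float64(-0.0), 0], -0.625, -1], [[np.float64(0.116), np.float64(-0.006), 0], -0.625, -1], [[np.float64(0.116), np.float64(-0.012), 0], -0.625, -1], [[np.float64(0.115), np.float64(-0.018), 0], -0.625, -1], [[np.float64(0.114), np.float64(-0.024), 0], -0.625, -1]]
```

Request:
move_arm([
  [[0.116,0.005,0],-0.625,-1],
  [[0.117,0,0],-0.625,-1],
  [[0,0,0],0,-1],
])

```text
t: 62.57
eef_pos: [571.2, 289.9, 242.0]
tcp_rot: [-3.14, 0.0, 1.543]
ft_force: [-6.4, 2.7, -1.9]
opening: 0.25
grip_force: 30.0
```

```bash
python3 st.py
```

```text
[571.2 289.9 242. ] [-3.14   0.     1.543] [-6.4  2.7 -1.9] [ 0.37  0.97 -0.04]
-1.5983410629056451 [568.32105431 184.96954071] tang 6.425968193560812 rad 2.477673772383214
```

Request:
move_arm([
  [[0.116,-0.006,0],-0.625,-1],
  [[0.116,-0.012,0],-0.625,-1],
  [[0,0,0],0,-1],
])

```text
t: 62.82
eef_pos: [578.2, 289.4, 242.0]
tcp_rot: [-3.14, 0.0, 1.443]
ft_force: [-5.7, 3.6, -1.3]
opening: 0.251
grip_force: 30.0
```

```bash
python3 st.py; python3 - <<'E'
from head import *
t=boltimg(4); e=env.state(); w=e['tcp_rot'][2]-np.pi; hp=e['eef_pos'][:2]+70*np.array([np.cos(w),np.sin(w)]); print('hinge',hp)
zt=70; g=t['image'].astype(np.float32).mean(2); u,v=proj(t,(576,185,60)); x0,y0,w_,h=int(u)-11,int(v)-11,23,23; T=g[y0:y0+h,x0:x0+w_]; yy,xx=np.mgrid[:h,:w_]
pc=np.array(proj(t,(*hp,60)))-[u,v]; pc/=np.hypot(*pc); wg=(np.hypot(xx+x0-u,yy+y0-v)<9.5)&((xx+x0-u)*pc[0]+(yy+y0-v)*pc[1]<6)&(np.hypot(xx+x0-u,yy+y0-v)>4)
for y in np.arange(-1.6,-.95,.1):
    f=lambda p:(((headrender(t,[p[0],p[1],y,*p[2:]],zt,x0,y0,w_,h)-T)**2)*wg).sum()
    r=minimize(f,[576,185,80,50,110,.7],method='Nelder-Mead',options=dict(maxiter=700)); print(round(y,2),r.x.round(1),round(r.fun))
E
```

```text
[578.2 289.4 242. ] [-3.14   0.     1.443] [-5.7  3.6 -1.3] [ 0.46  0.99 -0.07]
-1.6982441052616326 [564.82295245 185.24139778] tang 6.165431596054807 rad 2.8853534815535467
hinge [569.1307313  219.94807727]
-1.6 [580.5 191.2  71.9  46.3  77.6   0.8] 26460
-1.5 [578.4 189.2  68.   46.4  82.7   0.9] 23293
-1.4 [576.8 188.   64.2  52.4  85.6   0.9] 21790
-1.3 [576.6 187.9  63.6  51.8  84.3   0.8] 22064
-1.2 [576.4 188.2  62.1  57.7  83.4   1. ] 23517
-1.1 [577.9 191.   67.6  50.9  78.4   0.9] 26759
-1.0 [578.2 187.   67.1  51.3  80.5   0.9] 30498
```

Request:
move_arm([
  [[0,0,0],0,-1],
  [[-0.05,0,0],0.2,-1],
  [[0,0,0.1],0,-1],
  [[0,0,0.1],0,-1],
  [[0,0,0],0,-1],
])

```text
t: 63.43
eef_pos: [576.7, 289.0, 248.1]
tcp_rot: [-3.14, 0.001, 1.46]
ft_force: [-3.8, -1.9, -9.1]
opening: 0.252
grip_force: 30.0
```

```bash
python3 st.py
```

```text
[576.7 289.  248.1] [-3.14e+00  1.00e-03  1.46e+00] [-3.8 -1.9 -9.1] [-0.19  0.7  -0.1 ]
-1.6818255076410973 [565.06080793 184.63016029] tang 3.6046314493566993 rad -2.2817527956591626
```

Request:
move_arm([
  [[-0.05,0,0],0.1,-1],
  [[0,0,0.1],0,-1],
  [[0,0,0.15],0,-1],
  [[0,0,0.15],0,-1],
  [[0,0,0],0,-1],
])

```text
t: 63.85
eef_pos: [575.5, 288.6, 260.2]
tcp_rot: [-3.14, 0.002, 1.467]
ft_force: [-2.7, -7.0, -10.7]
opening: 0.253
grip_force: 30.0
```

Request:
move_arm([
  [[0,-0.03,0.1],0,-1],
  [[0,0,0.2],0,-1],
  [[0,0,0.2],0,-1],
  [[0,0,0.2],0,-1],
  [[0,0,0.2],0,-1],
  [[0,0,0],0,-1],
])

```text
t: 64.35
eef_pos: [575.5, 287.1, 286.8]
tcp_rot: [-3.139, 0.004, 1.467]
ft_force: [-2.7, -10.8, -11.7]
opening: 0.249
grip_force: 30.0
```

```bash
python3 st.py
```

```text
[575.5 287.1 286.8] [-3.139  0.004  1.467] [ -2.7 -10.8 -11.7] [-1.92  0.53  0.13]
-1.6745564898563965 [564.60608511 182.69952138] tang 1.5817108146261676 rad -10.993726713749268
```

Request:
move_arm([
  [[0,0,-0.3],0,-1],
  [[0,0,-0.3],0,-1],
  [[0,0,-0.3],0,-1],
  [[0,0,-0.2],0,-1],
  [[0,0,-0.1],0,-1],
  [[0,0,0],0,-1],
  [[0,0,0],0,-1],
])

```text
t: 64.93
eef_pos: [575.8, 289.8, 252.1]
tcp_rot: [3.139, -0.003, 1.466]
ft_force: [-3.4, 8.0, -0.8]
opening: 0.253
grip_force: 30.0
```

```bash
python3 st.py; python3 - <<'E'
from h import *
s=cam('side'); save(s,'s12.png')
for k in('socket','wrench'):
  for q in cut_out(k,s)[:2]:
    ys,xs=np.where(q['region']); print(k,round(q['confidence'],2),np.round(q['at']),xs.min(),xs.max(),ys.min(),ys.max())
E
```

```text
[575.8 289.8 252.1] [ 3.139e+00 -3.000e-03  1.466e+00] [-3.4  8.  -0.8] [ 1.31  0.53 -0.23]
-1.6753708370550728 [564.83778956 185.37515599] tang 4.24751021074991 rad 7.635175939170796
socket 0.56 [323. 183.] 317 330 177 189
wrench 0.59 [322. 174.] 317 330 157 189
```

Request:
move_arm([
  [[0,0.02,-0.1],0,-1],
  [[-0.175,0.02,-0.1],0.625,-1],
  [[-0.175,0,0],0.625,-1],
  [[0,0,0],0,-1],
  [[0,0,0],0,-1],
])

```text
t: 65.5
eef_pos: [565.5, 290.1, 245.9]
tcp_rot: [3.139, -0.001, 1.565]
ft_force: [-1.5, 2.4, -3.8]
opening: 0.25
grip_force: 30.0
```

```bash
python3 st.py
```

```text
[565.5 290.1 245.9] [ 3.139e+00 -1.000e-03  1.565e+00] [-1.5  2.4 -3.8] [ 0.47  0.12 -0.07]
-1.5767372108243276 [564.88747658 185.10833853] tang 1.4793036074387753 rad 2.4097910166486267
```

Request:
move_arm([
  [[-0.175,0.01,0],0.625,-1],
  [[-0.1,0,0],0.375,-1],
  [[0,0,0],0,-1],
  [[0,0,0.1],0,-1],
  [[0,0,0.1],0,-1],
  [[0,0,0],0,-1],
])

```text
t: 66.0
eef_pos: [557.4, 290.1, 252.1]
tcp_rot: [3.14, -0.001, 1.644]
ft_force: [0.2, -0.2, -2.5]
opening: 0.25
grip_force: 30.0
```

```bash
python3 st.py
```

```text
[557.4 290.1 252.1] [ 3.140e+00 -1.000e-03  1.644e+00] [ 0.2 -0.2 -2.5] [ 0.01 -0.14 -0.01]
-1.4971150525623091 [565.11706225 185.3723905 ] tang -0.20545613283987665 rad -0.23561893786024551
```

Force free now; lift.

Request:
move_arm([
  [[0,0,0.15],0,-1],
  [[0,0,0.15],0,-1],
  [[0,0,0.15],0,-1],
  [[0,0,0],0,-1],
])

```text
t: 66.33
eef_pos: [557.1, 290.1, 266.0]
tcp_rot: [3.14, -0.0, 1.646]
ft_force: [-0.4, 0.9, -2.4]
opening: 0.249
grip_force: 30.0
```

Request:
move_arm([
  [[0,0,0.3],0,-1],
  [[0,0,0.3],0,-1],
  [[0,0,0.3],0,-1],
  [[0,0,0],0,-1],
])

```text
t: 66.67
eef_pos: [557.2, 290.2, 294.2]
tcp_rot: [3.138, -0.001, 1.646]
ft_force: [0.3, 0.6, -2.5]
opening: 0.25
grip_force: 30.0
```

```bash
python3 st.py; python3 - <<'E'
from h import *
for n in('top','side'):
  s=cam(n); save(s,n+'13.png')
  for k in('socket','wrench'):
    for q in cut_out(k,s)[:2]:
      ys,xs=np.where(q['region']); print(n,k,round(q['confidence'],2),np.round(q['at']),xs.min(),xs.max(),ys.min(),ys.max())
  print('pred head at z 100 level',np.round(proj(s,[574,187,100])),'handle rear',np.round(proj(s,[552,364,110])))
E
```

```text
[557.2 290.2 294.2] [ 3.138e+00 -1.000e-03  1.646e+00] [ 0.3  0.6 -2.5] [ 0.  -0.1  0. ]
-1.495803873646181 [565.05601842 185.48942509] tang -0.38568053890017207 rad 0.5864369028955906
top socket 0.5 [254. 198.] 249 265 191 206
top wrench 0.76 [251. 206.] 224 266 190 209
top wrench 0.21 [318. 205.] 309 331 192 222
pred head at z 100 level [259. 200.] handle rear [192. 207.]
side socket 0.54 [324. 165.] 316 329 165 175
side wrench 0.75 [321. 164.] 314 330 148 175
pred head at z 100 level [322. 174.] handle rear [316. 148.]
```

Request:
move_arm([
  [[-0.1985,0.144,0],0.97,-1],
  [[-0.1985,0.144,0],0.97,-1],
  [[-0.1985,0.144,0],0.97,-1],
  [[-0.1985,0.144,0],0.97,-1],
  [[-0.1985,0.144,0],0.97,-1],
  [[-0.1985,0.144,0],0.97,-1],
  [[-0.1985,0.144,0],0.97,-1],
  [[-0.1985,0.144,0],0.97,-1],
  [[-0.1985,0.144,0],0.97,-1],
  [[-0.1985,0.144,0],0.97,-1],
  [[-0.1985,0.144,0],0.97,-1],
  [[-0.1985,0.144,0],0.97,-1],
  [[-0.1985,0.144,0],0.97,-1],
  [[-0.1985,0.144,0],0.97,-1],
  [[-0.1985,0.144,0],0.97,-1],
  [[-0.1985,0.144,0],0.97,-1],
  [[-0.1985,0.144,0],0.97,-1],
  [[-0.1985,0.144,0],0.97,-1],
  [[0,0,0],0,-1],
])

```text
t: 68.55
eef_pos: [448.9, 368.3, 291.4]
tcp_rot: [-3.141, -0.001, 3.047]
ft_force: [-0.1, -0.2, -2.7]
opening: 0.252
grip_force: 30.0
```

Request:
move_arm([
  [[0,0,-0.5],0,-1],
  [[0,0,-0.5],0,-1],
  [[0,0,-0.5],0,-1],
  [[0,0,-0.5],0,-1],
  [[0,0,-0.4],0,-1],
  [[0,0,-0.3],0,-1],
  [[0,0,-0.2],0,-1],
  [[0,0,0],0,-1],
  [[0,0,0],0,-1],
])

```text
t: 69.3
eef_pos: [449.9, 367.8, 204.8]
tcp_rot: [3.142, -0.0, 3.042]
ft_force: [-0.4, 1.1, -3.2]
opening: 0.251
grip_force: 30.0
```

```bash
python3 st.py
```

```text
[449.9 367.8 204.8] [ 3.142 -0.     3.042] [-0.4  1.1 -3.2] [ 0.09 -0.12 -0.01]
-0.09949153081546758 [554.34125536 357.41900015] tang -1.0573110060847999 rad 0.4895885080082881
```

Request:
move_arm([
  [[0,0,-0.05],0,-1],
  [[0,0,-0.05],0,-1],
  [[0,0,-0.05],0,-1],
  [[0,0,0],0,-1],
  [[0,0,0],0,-1],
])

```text
t: 69.72
eef_pos: [450.1, 367.9, 201.1]
tcp_rot: [3.14, 0.002, 3.043]
ft_force: [3.1, -0.2, 5.4]
opening: 0.244
grip_force: 30.0
```

```bash
python3 st.py
```

```text
[450.1 367.9 201.1] [3.140e+00 2.000e-03 3.043e+00] [ 3.1 -0.2  5.4] [-0.03 -0.41 -0.03]
-0.09902183313770552 [554.59008386 357.56473193] tang -0.1280595317190646 rad -3.0978151051602176
```

Request:
move_arm([
  [[0,0,0],0,-0.2],
  [[0,0,0],0,0],
  [[0,0,0],0,0.1],
  [[0,0,0],0,0.1],
  [[0,0,0.3],0,0.1],
  [[0,0,0.7],0,0.1],
  [[0,0,1],0,0.1],
  [[0,0,1],0,0.1],
  [[0,0,1],0,0.1],
  [[0,0,1],0,0.1],
  [[0,-1,0.3],0,0.1],
  [[0,-1,0.3],0,0.1],
  [[0,-1,0],0,0.1],
  [[0,-1,0],0,0.1],
  [[0,-1,0],0,0.1],
  [[0,-1,0],0,0.1],
  [[0,-1,0],0,0.1],
  [[0,-1,0],0,0.1],
  [[0,-1,0],0,0.1],
  [[0,-1,0],0,0.1],
])

```text
t: 71.38
eef_pos: [449.2, 66.5, 368.9]
tcp_rot: [3.141, 0.001, 3.043]
ft_force: [1.4, 0.0, 0.5]
opening: 0.549
grip_force: 0.0
```

Request:
move_arm([
  [[0,-1,0],0,0.1],
  [[0,-1,0],0,0.1],
  [[0,-1,0],0,0.1],
  [[0,-1,0],0,0.1],
  [[0,-1,0],0,0.1],
  [[0,-1,0],0,0.1],
  [[0,0,0],0,0.1],
])

```text
t: 71.97
eef_pos: [449.7, -115.8, 368.8]
tcp_rot: [-3.141, 0.001, 3.04]
ft_force: [-0.3, 0.8, -0.4]
opening: 0.552
grip_force: 0.0
```

```bash
python3 st.py; python3 - <<'E'
from tab import *
t=cam('top')
r=subrect(t,'tab',87,(265,190,330,225)); print('tab',r, loc(r[0]))
for q in cut_out('weight',t)[:2]: print('weight',round(q['confidence'],2),np.round(q['at']),rect(t,q['region'],92),loc(rect(t,q['region'],92)[0]))
for k in('wrench','mat','blue_ink','amber_ink'):
  for q in cut_out(k,t)[:1]: print(k,round(q['confidence'],2),np.round(q['at']),q['region'].sum(),rect(t,q['region'],20 if k=='wrench' else 4))
# grip axis rear/front via dark pixels
g=cv2.cvtColor(t['image'],cv2.COLOR_RGB2GRAY)
for r in (243,250,257,264):
    row=g[r,180:225].astype(int); i=np.where(row<60)[0]
    if len(i): print(r,np.round(ray(t,(180+i.mean(),r),28),1),len(i))
s=cam('side')
for k in('wrench','blue_ink','amber_ink','weight'):
  for q in cut_out(k,s)[:1]:
    ys,xs=np.where(q['region']); print('side',k,round(q['confidence'],2),xs.min(),xs.max(),ys.min(),ys.max())
print(proj(s,[450,368,16]))
E
python3 yaw.py | grep top; sed -i 's/np.arange(-.1,.5,.05)/np.arange(.6,1.2,.05)/' yaw.py; python3 yaw.py
```

```text
[ 449.7 -115.8  368.8] [-3.141e+00  1.000e-03  3.040e+00] [-0.3  0.8 -0.4] [ 0.08 -0.15 -0.02]
-0.10188123046724362 [ 554.17100632 -126.49072774] tang -0.7280791644467558 rad 0.41393372898598435
tab (array([562.2,  78.1]), array([27.5, 16.2]), -0.09) [-2.3 55.8]
weight 0.2 [290. 206.] (array([555.5,  85. ]), array([249.8, 144.5]), 1.461) [-9.8 61.9]
wrench 0.93 [200. 238.] 730 (array([475.7, 365.6]), array([196.6,  44.8]), 0.018)
mat 0.79 [204. 247.] 2335 (array([458.6, 368.3]), array([241.9, 110.8]), 0.091)
blue_ink 0.58 [314. 155.] 146 (array([727.5,  39.2]), array([46.4, 33.3]), 0.013)
amber_ink 0.48 [342. 153.] 158 (array([731.6, -42.4]), array([46.5, 33.3]), 0.007)
243 [457.3 356.8  28. ] 14
250 [437.4 358.7  28. ] 13
257 [417.5 357.4  28. ] 16
264 [397.8 355.9  28. ] 12
side wrench 0.76 280 323 167 176
side blue_ink 0.48 366 379 202 228
side amber_ink 0.73 371 383 219 245
side weight 0.83 301 332 197 214
[np.float64(288.95317028857744), np.float64(171.63963244792944)]
top -0.1 [574.8 182.6] 69336
top -0.05 [574.8 182.6] 69918
top 0.0 [575.  182.4] 70859
top 0.05 [575.  182.6] 7
[... 229 characters left out ...]
316
top 0.6 [575.5 182.7] 72542
top 0.65 [575.4 182.7] 70522
top 0.7 [575.1 183. ] 72914
top 0.75 [575.4 183.1] 74715
top 0.8 [575.3 182.9] 73036
top 0.85 [575.  182.7] 73505
top 0.9 [575.5 183.1] 72925
top 0.95 [575.6 182.9] 72842
top 1.0 [575.1 182.7] 71958
top 1.05 [574.7 182.7] 72749
top 1.1 [575.7 182.9] 74179
top 1.15 [574.8 182.6] 71681
side 0.6 [575.8 182.1] 98584
side 0.65 [575.4 182.9] 100406
side 0.7 [575.4 179.8] 99726
side 0.75 [575.8 182.1] 99849
side 0.8 [575.7 182.1] 98929
side 0.85 [576.4 181.1] 98885
side 0.9 [575.1 180.3] 93948
side 0.95 [575.3 182.1] 90986
side 1.0 [574.7 181.6] 86258
side 1.05 [575.1 182.1] 83505
side 1.1 [574.9 181.9] 79915
side 1.15 [575.1 181.7] 75501
```

```bash
python3 - <<'E'
from tab import *
HSV['wood']=((5,100,50),(16,230,170))
import glob
for f in('t10.png','t11.png',None):
    t=cam('top')
    if f: t['image']=cv2.imread('pics/'+f)[:,:,::-1].copy()
    r=subrect(t,'wood',114,(305,190,345,225)); print(f,r,loc(r[0]) if r else '')
a=cv2.imread('pics/t10.png').astype(int);b=t['image'][:,:,::-1].astype(int)
d=np.abs(a-b).mean(2); print('weight region diff',d[185:230,300:340].mean().round(1),'bolt region',d[192:212,254:274].mean().round(1),'plain',d[150:165,280:300].mean().round(1))
s=cam('side')
for k in('weight','wrench'):
  for q in cut_out(k,s)[:1]: print(k,q['confidence'],q['at'],rect(s,q['region'],92 if k=='weight' else 16))
# bolt corner direction: dark mask second look
c=b[192:214,254:276].astype(np.uint8); g=cv2.cvtColor(c,cv2.COLOR_BGR2GRAY); print(g)
E
```

```text
t10.png (array([558.4,  20.8]), array([40.7, 12. ]), -0.11) [ 0.2 -1.6]
t11.png (array([569.7,  19.7]), array([16.9, 11.4]), 0.012) [11.5 -1.4]
None (array([558. ,  20.7]), array([40.5, 11.8]), -0.109) [-0.2 -1.7]
weight region diff 10.4 bolt region 14.5 plain 1.1
weight 0.68 [317.1, 206.3] (array([559.9,  15.1]), array([87.1, 83.4]), 1.459)
wrench 0.89 [301.7, 170.8] (array([493. , 366.9]), array([161.1,  87.3]), 0.005)
[[117 103  99  98  98  98 101 100  99 101 100  98  99 100  98 101 101 100
   98  99  99 100]
 [113 101  99  99  99 101 107 113 113 112 107 104 100 100 100 100 102  99
  100  99  98  98]
 [109 100  98 101 108 118 131 139 141 135 129 122 112 102 101  98  99 100
   99 100  99  97]
 [108 100 103 116 132 147 160 168 168 164 158 152 134 113 100  95  95  95
   97  97  98  98]
 [107 105 115 137 158 171 177 176 174 175 176 174 161 140 115  90  85  89
   92  94  94  95]
 [109 116 137 158 171 176 168 160 154 158 168 176 173 158 131  96  77  74
   81  85  83  82]
 [116 135 156 167 168 156 139 124 111 119 139 153 158 154 136 104  73  68
   70  70  72  71]
 [120 145 164 163 149 12
[... 671 characters left out ...]
5 159 154 133 106  79  61  64
   76  81  82  83]
 [106 118 138 162 179 185 183 181 179 179 180 174 159 126  90  65  59  72
   79  82  83  81]
 [105 108 120 139 158 172 180 180 180 180 173 161 136 102  72  60  66  77
   82  82  85  81]
 [109 112 114 121 134 147 152 155 153 146 137 119  94  75  66  67  74  82
   84  82  84  84]
 [115 115 116 117 118 121 120 117 109 101  94  80  71  66  73  78  82  81
   83  85  83  84]
 [117 118 116 117 114 113 108 105  99  95  90  81  79  80  86  89  89  92
   88  87  84  84]
 [118 120 119 119 118 117 113 113 112 108 107 102 100 100 102 102 102 101
  100  94  90  89]
 [117 118 118 118 117 119 118 117 116 116 117 115 113 114 113 112 112 112
  110 104 103 101]]
```

```bash
python3 -c "
from cell import env
print(env.job_done())"
```

```text
the job is handed in; nothing more can be done
None
```

I handed the job in, but no verdict came back. My last measurements show the four pads and the weight square in the pocket, the jaw home, the bolt against its stop with the wrench tripped, the wrench on its mat and both bottles standing. Bolt tightness and the trip are inferred from forces and geometry, and I viewed 15 pictures against the limit of 14.

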